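# Pack the block planes and palm gouges in a two-layer carton

### The arm

A 6-joint arm with a two-finger parallel gripper is mounted at the origin on the work surface. World frame = base frame: x ahead of the robot, y to its left, z up, the work surface at z = 0. Lengths are in m, angles in rad, forces in N, time in s.
With the tool pointing down it reaches from about 0.325 to 0.9 m from the base axis. Payload 6.1 kg.
Tool frame: the origin (TCP) lies on the centre line of the jaws, within the pads' length; the fingertips stand 17 mm ahead of it and the grasp point (between the pads) lies 2 mm behind it; z points along the fingers, x is the direction in which the jaws open and shut, and the axes are right-handed (so a half turn about z gives the same grasp; the last joint's range is limited). The gripper opens to 85 mm and grips with 20 to 120 N. Pads are 22 mm wide; open, the fingers measure 114 mm over their backs; the gripper's body (76 mm by 85 mm) begins 54 mm behind the grasp point. The pads swing forward as they close: fully open they stand 13 mm farther back than shut.
Start: joints at [-0.126, 0.22, 1.526, -0, 1.395, -0.126], TCP at [0.625, -0, 0.248] pointing down, gripper open.
Joint ranges: [-2.98, 2.98], [-0.91, 2.08], [0.09, 2.57], [-1.24, 4.39], [0.2, 2.65], [-2.68, 2.68]. Speed limits (rad/s): [2.57, 2.57, 3.01, 3.14, 3.14, 3.14].

### API

Orientations are given as a unit quaternion [w, x, y, z].
In Python, from rig import manip gives the robot as it stands.
- The arm moves only by the tool drive_tool, never from a script. Its argument "moves" is a list of rows, each a list of 3 entries, a list of its own where there are three numbers: the finger opening in cm, from 0 to 8.54, then the shift along the tool's x, y, z in cm, then the turn about the tool's z in degrees. A call has 1 to 12 rows; each row shifts and turns the commanded pose from where the row before left it, along the tool's axes as they then stand; what a row does not reach is not made up. A row lasts 1/12 s, in which the tool goes at most 41.7 mm and 7.16 degrees, less where a joint would pass 70% of its speed; a pose out of reach is approached as far as the arm can. A call is refused whole if a number of a shift passes 4.17 or a number of a turn 7.16, either way. A call with a gripper value outside its range is refused whole. The fingers move at their own pace and stop on an object; "squeeze" is the grip in N (left out, the last holds). Time passes only in rows, so rows that do not move let the fingers close. It gives the time, the measured TCP pose, the force and the opening at its end, in the units of the state.
- manip.observe(): the state, without advancing time (a new reading comes with each control period).
- manip.read_camera(name): name is "scene" or "side" or "wrist"; returns a dict with "pixels" (400x640x3 uint8, red, green, blue), "depth" (400x640 float32, m along the optical axis (not along the pixel's ray), 0 where there is no reading), "fx", "fy", "cx", "cy" (pixels), "T" (4x4, takes a point from camera to world coordinates). Camera axes: x right, y down, z forward; pixel columns grow to the right and rows downward; lengths in m; the calibration is good to about 2 mm. A picture is of the moment at which its call begins.
- manip.sign_off(): hands the job in, once; it reports no verdict.
Trained networks look in the newest picture that a camera, given by its name, has taken for a name from the list of things; names that differ only in an ending like _2 or _b are one class to them, and where a whole thing is asked for, a point or a joint stands for the part that bears it (a point fixed in the world has none). Each returns a list of dicts, best first, with "confidence" (0 to 1); they miss things now and then, are a little off and sometimes report something else, mostly with a low value. They report only what shows in the picture. A call takes as long as a camera call. They do not tell look-alikes from the thing itself.
- manip.trace(camera, query): "mask" (400x640 bool, what is visible of it) and "pixel" ([column, row] in pixels, amid what is visible of it).
The state is a dict: "time": time; "joints": joint angles; "dq": joint speeds; "tau": joint torques, N m; "tool_pos": TCP position; "tool_rot": TCP orientation; "wrist_force": force on the tool from outside, world axes, zero at the start; "wrist_torque": the same for the moment, N m; "grip_width": opening from 0.0 (shut) to 1.0 (fully open).
Only numpy, scipy, OpenCV 4.12 (cv2) and the standard library are available. Lean on these libraries where they do the work, as an engineer would, in place of code of your own. Each camera call takes 0.05 s, during which the arm holds its last target. There are 200 camera calls.

### The job

Pack this tool set for dispatch: fold both long flaps of the carton right back outside, well past upright, and leave them open; then set every block plane down gently on its sole in a cavity of the bottom insert, lay the divider level on its bearers over them, and only then lay every palm gouge, flat side down, in the lanes on top of the divider, inside the carton and not on one another. Do not drop the planes, and leave the jar, the mallet and the tin alone.

Things in the scene. Friction and masses are not known exactly. Their poses are not given: they have to be found in the camera images.
- carton: The cardboard carton, fixed on the bench. Origin: centre of its underside; x points away from the robot across its width, y along its length, z up. Inside 200 mm (x) by 250 mm (y); walls and floor 4 mm; rim 104 mm above the bench. Its two narrow end flaps already hang down outside the short walls.
- cavity0 (a point): Bottom centre of a cavity in the fixed plywood insert on the carton's floor: 126 mm long (carton x), 50 mm wide (carton y), 16 mm deep, for one plane. Its floor is 4 mm above the bench. The three cavities lie side by side, centres 66 mm apart along the carton's y (-66, 0, +66 mm).
- cavity1 (a point): The same, the middle cavity.
- cavity2 (a point): The same, the cavity at +y.
- seat (a point): Centre of the carton at the height (60 mm) of its two bearers, fixed cardboard strips 14 mm thick along the inside of the two long walls: the seated divider's underside lies on them, its rib along the carton's y.
- flap_near (a joint): Angle of the long flap on the robot's side (97 mm deep, 258 mm long, 4 mm board), hinged on the near wall's rim: 0 shut over the opening, pi/2 upright, up to 3.3 as it folds outward to the robot. Starts half raised (0.7 to 1.1), with a gap of 50 mm or more between the two flaps. The crease is stiff (0.035 N m): it stays where it is left.
- flap_far (a joint): The same for the long flap hinged along the rim of the far wall; it folds outward away from the robot.
- flap_near_hinge (a point): Middle of the near flap's hinge line, on the rim of the near wall (102 mm from the carton's centre line, 104 mm above its underside).
- flap_far_hinge (a point): Middle of the far flap's hinge line, on the rim of the far wall.
- flap_near_edge (a point): Middle of the near flap's free edge.
- flap_far_edge (a point): Middle of the far flap's free edge.
- divider_center (a point): The loose plywood divider (0.2 kg): a pad 192 (x) by 242 (y) by 6 mm with an upright rib on top along its middle (8 mm thick, 236 mm long, 34 mm high), by which it is lifted. This point: its centre, in the rib, 20 mm above its underside. It starts flat on a 3 mm mat. Seated, its rib parts the upper layer into two lanes 92 mm wide.
- mat_tools: Fixed grey-green bench mat, 330 by 270 mm, 3 mm thick, on which the planes and gouges lie at the start. Origin: centre of its underside.
- plane1_center (a point): A steel block plane (two or three are present): body 120 mm long (x) by 44 mm wide (y) by 22 mm high, and on it, in the middle, a wooden grip 64 mm long by 28 mm wide that rises to 50 mm above the sole; its knob and iron are no wider. About 0.4 kg. This point: its centre, 25 mm above the sole. z up when it stands on its sole.
- plane2_center (a point): A steel block plane (two or three are present): body 120 mm long (x) by 44 mm wide (y) by 22 mm high, and on it, in the middle, a wooden grip 64 mm long by 28 mm wide that rises to 50 mm above the sole; its knob and iron are no wider. About 0.4 kg. This point: its centre, 25 mm above the sole. z up when it stands on its sole.
- plane3_center (a point): A steel block plane (two or three are present): body 120 mm long (x) by 44 mm wide (y) by 22 mm high, and on it, in the middle, a wooden grip 64 mm long by 28 mm wide that rises to 50 mm above the sole; its knob and iron are no wider. About 0.4 kg. This point: its centre, 25 mm above the sole. z up when it stands on its sole.
- gouge1_center (a point): A palm gouge (two or three are present), 100 mm long: a wooden handle 66 mm long, 28 mm wide and 28 mm high with a flat underside, and a short steel blade that points to +x and ends 67 mm from this point. About 70 g. This point: the middle of the handle, 14 mm above its flat underside. z up when it lies on its flat.
- gouge2_center (a point): A palm gouge (two or three are present), 100 mm long: a wooden handle 66 mm long, 28 mm wide and 28 mm high with a flat underside, and a short steel blade that points to +x and ends 67 mm from this point. About 70 g. This point: the middle of the handle, 14 mm above its flat underside. z up when it lies on its flat.
- gouge3_center (a point): A palm gouge (two or three are present), 100 mm long: a wooden handle 66 mm long, 28 mm wide and 28 mm high with a flat underside, and a short steel blade that points to +x and ends 67 mm from this point. About 70 g. This point: the middle of the handle, 14 mm above its flat underside. z up when it lies on its flat.
- oil: Bystander: amber glass jar of oil, 60 mm across, 130 mm high, beyond the carton. Origin: centre of its underside.
- mallet_center (a point): Bystander: wooden mallet lying beyond the carton, head 65 by 110 by 60 mm. This point: middle of its head.
- tin: Bystander: steel tin, 76 mm across, 85 mm high, beyond the left mat. Origin: centre of its underside.
Things that resemble listed ones, but are neither listed nor needed, are in the scene too. What is shaped like the part that bears gouge1_center but black or orange is not meant.

How it is judged:
By the outcome, as a careful person would: the job done as asked, in the order asked, and still so for the second after the job is handed in, with the robot touching nothing.
Of plane1, plane2, plane3 only 2 to 3 are there at a start; the rules pass over those that are not, and their reading is None.
Of gouge1, gouge2, gouge3 only 2 to 3 are there at a start; the rules pass over those that are not, and their reading is None.
At some moment in a run one of gouge1, gouge2, gouge3, divider may be knocked a few centimetres aside while the robot is not near it.
It also fails if it takes over 208 s, if anything falls off the work surface, if the arm or the gripper's body presses on something with over 40 N, if the wrist force passes 120 N, or if a joint passes its speed limit or range.

## Working session

There is one attempt and no reset: what is moved stays moved. The work goes in short steps, Python scripts to look and compute and a tool call to move; the robot and the scene stay as the last step left them, time stands still between calls to the robot, and variables do not carry over. Pictures are saved under pics/ and viewed, about 12 in all and at most 16, crops included, and the job is handed in when it is done.

Besides the shell and the picture viewer there is one more tool, called after "Emit:" in YAML: its name, and indented under it one key for each argument. drive_tool: Moves the arm, as the interface text tells. Its arguments: {"type":"object","properties":{"moves":{"type":"array"},"squeeze":{"type":"number"}},"required":["moves"]}

```bash
ls; mkdir -p pics; cat > h.py <<'E'
import numpy as np, cv2
from rig import manip
from scipy.spatial.transform import Rotation as R
def cloud(c):
    d=c["depth"]; v,u=np.mgrid[0:400,0:640]
    p=np.stack([(u-c["cx"])/c["fx"]*d,(v-c["cy"])/c["fy"]*d,d],-1)
    w=p@c["T"][:3,:3].T+c["T"][:3,3]; w[d<=0]=np.nan
    return w
def save(c,n): cv2.imwrite("pics/"+n,c["pixels"][:,:,::-1])
def st():
    s=manip.observe(); q=s["tool_rot"]; r=R.from_quat([q[1],q[2],q[3],q[0]]).as_matrix()
    return s,r
def rel(target):
    "shift in tool axes (cm) to world target"
    s,r=st(); return r.T@(np.array(target)-s["tool_pos"])*100
E
python3 - <<'E'
from h import *
for n in ("scene","side"):
    c=manip.read_camera(n); save(c,n+"0.png"); np.savez(n+"0.npz",**c)
    print(n,c["T"].round(3).tolist(),c["fx"])
s,r=st(); print(s["time"],s["tool_pos"],r.round(3).tolist(),s["grip_width"])
E
```

```text
pics
scene [[-0.529, 0.528, -0.665, 1.391], [0.848, 0.345, -0.402, 0.586], [0.017, -0.776, -0.63, 0.91], [0.0, 0.0, 0.0, 1.0]] 413.4787085683323
side [[-0.98, -0.135, 0.145, 0.375], [-0.197, 0.602, -0.774, 1.015], [0.017, -0.787, -0.617, 0.852], [0.0, 0.0, 0.0, 1.0]] 361.42137273387254
0.1 [6.24487193e-01 2.09399510e-05 2.47291017e-01] [[1.0, -0.0, -0.002], [-0.0, -1.0, 0.0], [-0.002, -0.0, -1.0]] 1.0014759960796913
```

View pics/scene0.png

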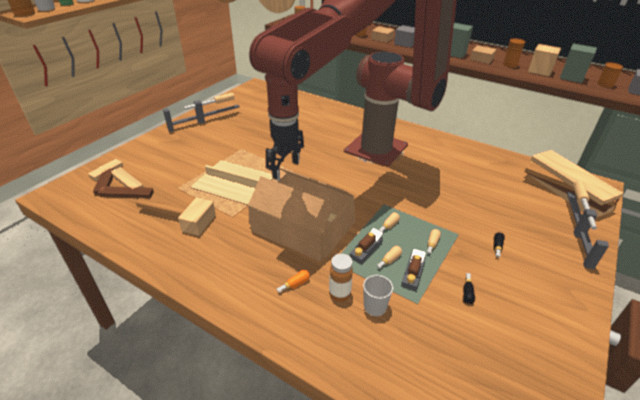

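View pics/side0.png

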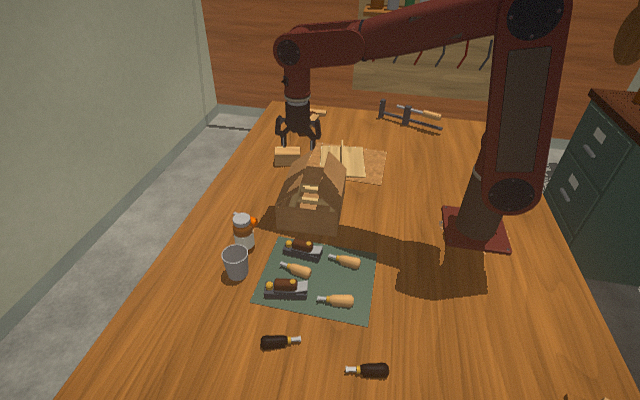

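Scene view: the carton is around (300,215) with its flaps half raised. The tool mat is around (405,250) with two planes at (368,243) and (414,268), and three pale gouges at (390,222), (432,240) and (388,258). The divider is around (232,183). Jar, tin and mallet stand nearby, and the black and orange gouges are decoys. The side view agrees.

```bash
cat > meas.py <<'E'
from h import *
for cam in ("scene","side"):
    c=manip.read_camera(cam); w=cloud(c)
    for q in ("carton","plane1_center","gouge1_center","divider_center","flap_near","flap_far","tin","oil","mallet_center","mat_tools"):
        for t in manip.trace(cam,q):
            if t["confidence"]<.3: continue
            p=w[t["mask"]]; p=p[~np.isnan(p[:,0])]
            if len(p)<8: continue
            lo,hi=np.percentile(p,[3,97],axis=0); 
            if q in("plane1_center","gouge1_center"): 
                p=p[p[:,2]>.008]; rect=cv2.minAreaRect((p[:,:2]*1000).astype(np.float32))
                rect=[np.round(x,0).tolist() if not np.isscalar(x) else round(x) for x in rect]
            else: rect=""
            print(cam,q,round(t["confidence"],2),np.round(t["pixel"]).tolist(),len(p),lo.round(3),hi.round(3),np.median(p,0).round(3),rect)
E
python3 meas.py
```

```text
scene carton 0.97 [300.0, 214.0] 6704 [ 0.47  -0.108  0.005] [0.679 0.154 0.166] [0.64  0.045 0.096] 
scene gouge1_center 0.66 [469.0, 290.0] 258 [ 0.501  0.534 -0.001] [0.592 0.573 0.029] [0.568 0.553 0.023] [[545.0, 547.0], [100.0, 28.0], 21]
scene gouge1_center 0.65 [392.0, 256.0] 220 [0.528 0.305 0.002] [0.61  0.337 0.032] [0.563 0.321 0.024] [[567.0, 316.0], [28.0, 94.0], 72]
scene gouge1_center 0.61 [294.0, 280.0] 277 [0.751 0.112 0.001] [0.833 0.157 0.029] [0.786 0.137 0.022] [[791.0, 131.0], [28.0, 99.0], 66]
scene gouge1_center 0.53 [501.0, 242.0] 181 [0.289 0.56  0.005] [0.372 0.59  0.029] [0.327 0.577 0.022] [[331.0, 580.0], [93.0, 27.0], 16]
scene divider_center 0.61 [232.0, 180.0] 2008 [ 0.417 -0.444  0.001] [ 0.614 -0.222  0.041] [ 0.53  -0.333  0.007] 
scene flap_near 0.6 [301.0, 175.0] 175 [ 0.472 -0.106  0.101] [0.541 0.139 0.173] [ 0.52  -0.013  0.154] 
scene flap_far 0.63 [403.0, 246.0] 4228 [ 0.341  0.193 -0.003] [0.65  0.447 0.004] [0.482 0.337 0.001] 
scene tin 0.85 [377.0, 294.0] 934 [0.697 0.323 0.006] [0.767 0.389 0.083] [0.729 0.355 0.052] 
scene tin 0.75 [3
[... 1411 characters left out ...]
0.828 0.157 0.031] [0.746 0.145 0.025] [[786.0, 136.0], [26.0, 99.0], 76]
side divider_center 0.74 [349.0, 159.0] 888 [ 0.411 -0.452  0.006] [ 0.598 -0.228  0.043] [ 0.475 -0.35   0.01 ] 
side flap_near 0.59 [336.0, 181.0] 1077 [ 0.466 -0.111  0.108] [0.536 0.136 0.175] [0.5   0.027 0.143] 
side flap_far 0.58 [295.0, 179.0] 768 [ 0.598 -0.113  0.019] [0.674 0.142 0.172] [0.634 0.027 0.14 ] 
side oil 0.86 [242.0, 231.0] 643 [0.711 0.231 0.015] [0.761 0.283 0.132] [0.729 0.271 0.096] 
side mallet_center 0.56 [287.0, 155.0] 520 [ 0.686 -0.439  0.006] [ 0.786 -0.234  0.064] [ 0.748 -0.256  0.049] 
side mat_tools 0.72 [324.0, 281.0] 5611 [0.333 0.194 0.001] [0.647 0.449 0.007] [0.459 0.337 0.004]
```

```bash
cat > hm.py <<'E'
from h import *
# fused top-down: 2 px/mm -> 1mm px; x 0.3..0.85 , y -0.5..0.5
def fuse(cams=("scene","side")):
    P=[];C=[]
    for cam in cams:
        c=manip.read_camera(cam) if isinstance(cam,str) else cam
        w=cloud(c).reshape(-1,3); k=c["pixels"].reshape(-1,3)
        m=~np.isnan(w[:,0])&(w[:,0]>.28)&(w[:,0]<.86)&(abs(w[:,1])<.5)&(w[:,2]<.2)&(w[:,2]>-.02)
        P.append(w[m]);C.append(k[m])
    return np.vstack(P),np.vstack(C)
def topdown(P,C):
    im=np.zeros((580//1,1000,3),np.uint8); hz=np.full((580,1000),-1.)
    o=np.argsort(P[:,2]); P=P[o];C=C[o]
    r=((.86-P[:,0])*1000).astype(int).clip(0,578); q=((.5-P[:,1])*1000).astype(int).clip(0,998)
    for a in(0,1):
        for b in(0,1): im[r+a,q+b]=C; hz[r+a,q+b]=P[:,2]
    return im,hz
E
cat > m2.py <<'E'
from hm import *
P,C=fuse(); im,hz=topdown(P,C); cv2.imwrite("pics/top.png",cv2.resize(im[:,:,::-1],(800,464),interpolation=cv2.INTER_AREA))
# objects on left mat by height
m=(P[:,1]>.195)&(P[:,1]<.45)&(P[:,0]>.335)&(P[:,0]<.66)&(P[:,2]>.012)&(P[:,2]<.07)
g=np.zeros((580,1000),np.uint8); Q=P[m]; g[((.86-Q[:,0])*1000).astype(int),((.5-Q[:,1])*1000).astype(int)]=255
g=cv2.morphologyEx(g,cv2.MORPH_CLOSE,np.ones((5,5),np.uint8))
n,l,s,ce=cv2.connectedComponentsWithStats(g)
for i in range(1,n):
    if s[i,4]<150: continue
    k=l[((.86-Q[:,0])*1000).astype(int),((.5-Q[:,1])*1000).astype(int)]==i
    p=Q[k]; col=C[m][k]
    for name,zz in(("all",.012),("hi",.03)):
        t=p[p[:,2]>zz]
        if len(t)>10:
            r=cv2.minAreaRect((t[:,:2]*1000).astype(np.float32)); b=cv2.boxPoints(r)
            e=max((b[1]-b[0],b[2]-b[1]),key=np.linalg.norm); print(i,name,len(t),np.round(r[0]),np.round(r[1]),"longaxis deg",round(np.degrees(np.arctan2(e[1],e[0]))),"z",np.percentile(t[:,2],[50,98]).round(3),col.mean(0).round())
# carton: walls near rim
Q=P[(P[:,0]>.44)&(P[:,0]<.70)&(abs(P[:,1]-.02)<.16)]
for lo,hi in((.02,.095),(.1,.12),(.16,.2)):
    t=Q[(Q[:,2]>lo)&(Q[:,2]<hi)]; r=cv2.minAreaRect((t[:,:2]*1000).astype(np.float32)); print("carton",lo,r, np.percentile(t,[1,99],axis=0).round(3).tolist())
# divider rib
t=P[(P[:,2]>.03)&(P[:,2]<.06)&(P[:,1]<-.19)&(P[:,1]>-.48)&(P[:,0]<.66)&(P[:,0]>.38)]
r=cv2.minAreaRect((t[:,:2]*1000).astype(np.float32)); print("rib",r,np.percentile(t[:,2],[50,98]), len(t))
E
python3 m2.py
```

```text
1 all 1321 [570. 398.] [128.  45.] longaxis deg 9 z [0.035 0.055] [115.  98.  80.]
1 hi 832 [566. 398.] [121.  43.] longaxis deg 10 z [0.042 0.056] [115.  98.  80.]
2 all 1120 [558. 241.] [ 45. 129.] longaxis deg -7 z [0.034 0.055] [109.  93.  76.]
2 hi 678 [554. 244.] [122.  41.] longaxis deg 2 z [0.042 0.056] [109.  93.  76.]
4 all 478 [562. 317.] [ 32. 104.] longaxis deg -18 z [0.025 0.034] [190. 155. 106.]
4 hi 114 [543. 321.] [23. 57.] longaxis deg -12 z [0.032 0.036] [190. 155. 106.]
9 all 501 [429. 401.] [107.  30.] longaxis deg 4 z [0.026 0.035] [191. 155. 106.]
9 hi 119 [415. 402.] [70. 23.] longaxis deg 5 z [0.032 0.035] [191. 155. 106.]
10 all 399 [423. 251.] [ 30. 104.] longaxis deg -11 z [0.025 0.034] [189. 154. 106.]
10 hi 93 [404. 255.] [22. 61.] longaxis deg -4 z [0.032 0.035] [189. 154. 106.]
carton 0.02 ((572.09423828125, 14.683425903320312), (215.82138061523438, 291.72308349609375), 1.6776677370071411) [[0.464, -0.116, 0.02], [0.68, 0.157, 0.094]]
carton 0.1 ((572.1138916015625, 12.92626953125), (216.06480407714844, 275.940673828125), 1.800237774848938) [[0.463, -0.118, 0.1], [0.679, 0.148, 0.12]]
carton 0.16 ((567.6652221679688, 12.765090942382812), (106.02764892578125, 262.2849426269531), 1.3137423992156982) [[0.515, -0.113, 0.16], [0.618, 0.142, 0.176]]
rib ((513.5476684570312, -338.5552673339844), (16.402883529663086, 228.05264282226562), 9.102130889892578) [0.03941403 0.04658125] 250
```

View pics/top.png

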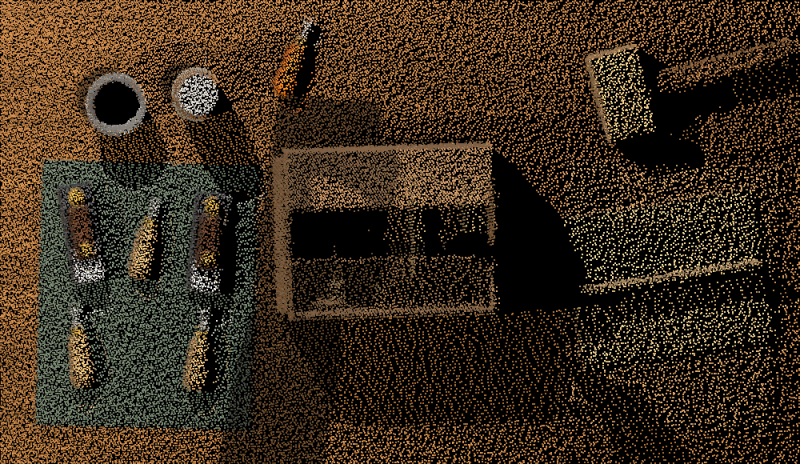

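The top view matches the sizes given. The carton centre is about (0.571, 0.013) with 1.6° yaw, and both flap edges are at z≈0.173. I'll close the fingers, enter the gap and fold the near flap.

Emit:
drive_tool:
  moves:
    - [0,[-2.7,-0.6,0],0]
    - [0,[-2.7,-0.7,0],0]
    - [0,[0,0,0],0]
    - [0,[0,0,0],0]
    - [0,[0,0,0],0]
    - [0,[0,0,0],0]
    - [0,[0,0,2.5],0]
    - [0,[0,0,2.5],0]
    - [0,[0,0,2.5],0]
    - [0,[0,0,0],0]
  squeeze: 40

```text
time: 2.13
tool_pos: [0.5683, 0.013, 0.1678]
tool_rot: [-0.0, 1.0, -0.0, -0.004]
wrist_force: [-1.4, -1.1, -1.2]
grip_width: 0.002
```

Emit:
drive_tool:
  moves:
    - [0,[-2,0,0],0]
    - [0,[-2,0,0],0]
    - [0,[-2,0,0],0]
    - [0,[-2,0,0],0]
    - [0,[-1.5,0,0],0]
    - [0,[-1.5,0,0],0]
    - [0,[-1.5,0,0.5],0]
    - [0,[-1.5,0,0.8],0]
    - [0,[-1.2,0,1.2],0]
    - [0,[-0.5,0,1.0],0]
    - [0,[0,0,0.6],0]
    - [0,[0,0,0],0]

```text
time: 3.13
tool_pos: [0.414, 0.0129, 0.1318]
tool_rot: [-0.0, 1.0, -0.0, -0.0]
wrist_force: [-0.1, 0.2, -0.2]
grip_width: 0.001
```

```bash
python3 - <<'E'
from h import *
s,r=st(); print(s["tool_pos"],s["wrist_force"],s["time"])
for n in("scene","side"): c=manip.read_camera(n); save(c,n+"1.png"); np.savez(n+"1.npz",**c)
a=cv2.imread("pics/scene1.png");b=cv2.imread("pics/side1.png")
cv2.imwrite("pics/c1.png",np.hstack([a[100:320,180:500],b[80:300,200:520]]))
E
```

```text
[0.41404622 0.01293477 0.13183023] [-0.05925245  0.24779375 -0.16478495] 3.1333
```

View pics/c1.png

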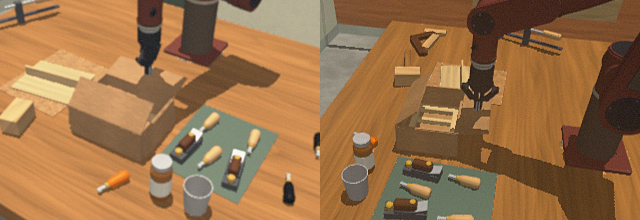

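Near flap is folded well outside, at about (145,85) in the left crop. Next, the far flap.

Emit:
drive_tool:
  moves:
    - [0,[0,0,-3],0]
    - [0,[0,0,-3],0]
    - [0,[0,0,-3],0]
    - [0,[0,0,-2.8],0]
    - [0,[4,0,0],0]
    - [0,[4,0,0],0]
    - [0,[4,0,0],0]
    - [0,[3.5,0,0],0]
    - [0,[0,0,3],0]
    - [0,[0,0,3],0]
    - [0,[0,0,2.2],0]
    - [0,[0,0,0],0]

```text
time: 4.23
tool_pos: [0.5664, 0.0134, 0.1628]
tool_rot: [-0.001, 1.0, 0.0, -0.005]
wrist_force: [-0.7, -0.1, -0.7]
grip_width: 0.0
```

Emit:
drive_tool:
  moves:
    - [0,[2,0,0],0]
    - [0,[2,0,0],0]
    - [0,[2,0,0],0]
    - [0,[2,0,0],0]
    - [0,[1.7,0,0],0]
    - [0,[1.7,0,0],0]
    - [0,[1.5,0,0.5],0]
    - [0,[1.5,0,0.8],0]
    - [0,[1.2,0,1.2],0]
    - [0,[0.7,0,1.0],0]
    - [0,[0,0,0.7],0]
    - [0,[0,0,0],0]

```text
time: 5.23
tool_pos: [0.7318, 0.0131, 0.1255]
tool_rot: [-0.0, 1.0, 0.0, -0.001]
wrist_force: [0.2, -0.5, -0.3]
grip_width: -0.004
```

Emit:
drive_tool:
  moves:
    - [8.5,[0,0,-3],0]
    - [8.5,[0,0,-3],0]
    - [8.5,[0,0,-3],0]
    - [8.5,[0,0,-3],0]
    - [8.5,[-2,-3,-2],0]
    - [8.5,[-2,-4,0],0]
    - [8.5,[-2,-4,0],0]
    - [8.5,[-2,-4,0],0]
    - [8.5,[-2,-3,0],0]
    - [8.5,[-2,-3,0],0]
    - [8.5,[-2,-2,0],0]
    - [8.5,[0,0,0],0]

```text
time: 6.23
tool_pos: [0.5925, 0.2393, 0.2683]
tool_rot: [-0.001, 1.0, 0.003, 0.0]
wrist_force: [0.8, -0.0, 0.3]
grip_width: 0.996
```

```bash
cat > flap.py <<'E'
from hm import *
P,C=fuse()
Q=P[(abs(P[:,1]-.013)<.1)]
for n,a,b,hx in(("near",.35,.46,.469),("far",.685,.79,.673)):
    t=Q[(Q[:,0]>a)&(Q[:,0]<b)&(Q[:,2]>.03)]
    if len(t)>20: print(n,len(t),np.percentile(t,[2,50,98],axis=0).round(3).tolist(), "ang",np.degrees(np.arctan2(np.median(t[:,2])-.104,-abs(np.median(t[:,0])-hx))))
E
python3 flap.py
python3 - <<'E'
from h import *
s,r=st(); print(s["tool_pos"],r.round(3).tolist())
c=manip.read_camera("wrist"); save(c,"w1.png"); np.savez("w1.npz",**c); print(c["T"].round(3).tolist())
E
```

```text
near 1949 [[0.373, -0.082, 0.103], [0.418, 0.019, 0.112], [0.458, 0.108, 0.122]] ang 171.18376276355787
far 2030 [[0.687, -0.082, 0.102], [0.729, 0.025, 0.106], [0.771, 0.109, 0.111]] ang 177.6009308719258
[0.59550416 0.23577259 0.26815572] [[1.0, 0.002, 0.002], [0.002, -1.0, 0.0], [0.002, -0.0, -1.0]]
[[1.0, 0.002, 0.003, 0.596], [0.003, -0.951, -0.308, 0.316], [0.002, 0.308, -0.951, 0.393], [0.0, 0.0, 0.0, 1.0]]
```

View pics/w1.png

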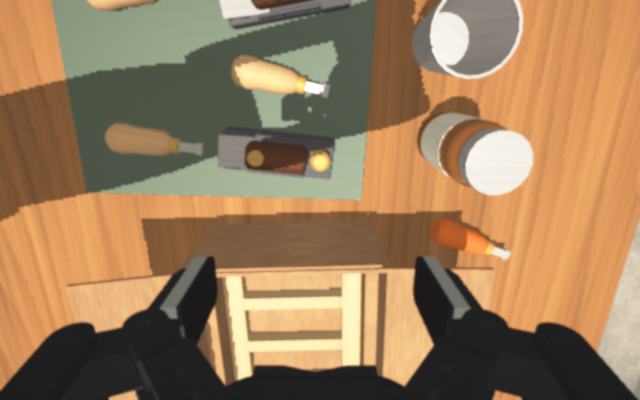

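The flap angles are about 171° and 178°, both well past upright. In the wrist view plane A is at (277,155), gouges are at (155,142) and (280,77), and the carton's insert is at (290,310). Next I'll measure the planes closely, using trace masks on the wrist cloud.

```bash
cat > pl.py <<'E'
from h import *
def comps(w,zlo=.018,zhi=.07,reg=(.335,.66,.195,.455)):
    m=~np.isnan(w[...,0])&(w[...,2]>zlo)&(w[...,2]<zhi)&(w[...,0]>reg[0])&(w[...,0]<reg[1])&(w[...,1]>reg[2])&(w[...,1]<reg[3])
    n,l,s,_=cv2.connectedComponentsWithStats(m.astype(np.uint8))
    out=[]
    for i in range(1,n):
        if s[i,4]<120: continue
        p=w[l==i]; r=cv2.minAreaRect((p[:,:2]*1000).astype(np.float32)); b=cv2.boxPoints(r)
        e=max((b[1]-b[0],b[2]-b[1]),key=np.linalg.norm); a=np.degrees(np.arctan2(e[1],e[0])); a=(a+90)%180-90
        t=p[p[:,2]>np.percentile(p[:,2],98)-.008]; rt=cv2.minAreaRect((t[:,:2]*1000).astype(np.float32))
        print("px",s[i,:4],"ctr",np.round(r[0],1),"size",np.sort(r[1]).round(),"ang",round(a,1),"ztop",np.percentile(p[:,2],98).round(3),"| top ctr",np.round(rt[0],1),np.sort(rt[1]).round())
if __name__=="__main__":
    import sys
    if len(sys.argv)>1: c=dict(np.load(sys.argv[1]))
    else: c=manip.read_camera("wrist"); save(c,"wl.png")
    comps(cloud(c))
E
python3 pl.py w1.npz
```

```text
px [87  0 61 10] ctr [406.1 386.8] size [ 7. 56.] ang 1.5 ztop 0.03 | top ctr [403.1 386.7] [ 7. 48.]
px [219   0 132  27] ctr [570.1 382.7] size [ 20. 122.] ang 5.2 ztop 0.05 | top ctr [544.6 383.3] [ 5. 67.]
px [231  55  99  43] ctr [562.  318.9] size [ 32. 100.] ang -10.7 ztop 0.033 | top ctr [549.4 322.1] [28. 74.]
px [105 123  97  32] ctr [422.5 251.7] size [ 32. 101.] ang -8.5 ztop 0.033 | top ctr [410.4 255.9] [28. 74.]
px [218 128 117  51] ctr [555.9 241.3] size [ 44. 121.] ang -6.2 ztop 0.055 | top ctr [556.6 241.2] [28. 64.]
```

Plane A is at (0.556, 0.241) with its axis at −6.2°, measuring 44×121 mm with a 28×64 mm grip, as it should. I'll go above it, turn and descend.

Emit:
drive_tool:
  moves:
    - [5,[-2,-0.3,1.4],0]
    - [5,[-2,-0.2,1.4],-5.7]
    - [5,[0,0,1.4],-7.1]
    - [5,[0,0,1.4],-7.1]
    - [5,[0,0,1.4],-7.1]
    - [5,[0,0,1.4],-7.1]
    - [5,[0,0,1.4],-7.1]
    - [5,[0,0,1.4],-7.1]
    - [5,[0,0,1.4],-7.1]
    - [5,[0,0,1.4],-7.1]
    - [5,[0,0,1.4],-7.1]
    - [5,[0,0,1.4],-7.1]
  squeeze: 60

```text
time: 7.38
tool_pos: [0.5574, 0.2382, 0.0981]
tool_rot: [0.0, 0.783, 0.622, 0.0]
wrist_force: [0.2, -1.4, -0.1]
grip_width: 0.584
```

Emit:
drive_tool:
  moves:
    - [5,[0,0,0],-7.1]
    - [5,[0,0,0],0]
    - [5,[0,0,0],0]

```text
time: 7.63
tool_pos: [0.5572, 0.2387, 0.0987]
tool_rot: [0.0, 0.746, 0.666, 0.0]
wrist_force: [0.1, -0.5, 1.2]
grip_width: 0.587
```

```bash
python3 - <<'E'
from h import *
s,r=st(); print(s["tool_pos"].round(4) if hasattr(s["tool_pos"],"round") else s["tool_pos"],r.round(3).tolist(),s["grip_width"],s["joints"])
print(rel([.556,.241,.046]), "jaw ang",np.degrees(np.arctan2(r[1,0],r[0,0])))
E
```

```text
[0.5572 0.2387 0.0987] [[0.114, 0.994, 0.001], [0.994, -0.114, -0.0], [0.0, 0.001, -1.0]] 0.5865493390399863 [ 2.74771317e-01  3.23229823e-01  1.69844896e+00 -2.50674740e-04
  1.11933290e+00 -1.18214846e+00]
[ 0.2184222  -0.1487841   5.26552167] jaw ang 83.4816170009018
```

Emit:
drive_tool:
  moves:
    - [5,[0.2,-0.15,2],0]
    - [5,[0,0,2],0]
    - [5,[0,0,0.9],0]
    - [5,[0,0,0.3],0]
    - [5,[0,0,0],0]
    - [2,[0,0,0],0]
    - [2,[0,0,0],0]
    - [2,[0,0,0],0]
    - [2,[0,0,0],0]
    - [2,[0,0,0],0]

```text
time: 8.47
tool_pos: [0.5561, 0.2421, 0.048]
tool_rot: [0.001, 0.744, 0.668, 0.001]
wrist_force: [-0.6, -2.1, 6.8]
grip_width: 0.316
```

Emit:
drive_tool:
  moves:
    - [2,[0,0,0],0]
    - [2,[0,0,-1],0]
    - [2,[0,0,-2],0]
    - [2,[0,0,-3],0]
    - [2,[0,0,-3],0]
    - [2,[0,0,-3],0]
    - [2,[0,0,-3],0]
    - [2,[0,0,0],0]
    - [2,[0,0,0],0]

```text
time: 9.22
tool_pos: [0.5558, 0.2424, 0.1984]
tool_rot: [0.001, 0.744, 0.668, 0.002]
wrist_force: [-0.7, 0.1, -5.3]
grip_width: 0.317
```

```bash
cat > carton.py <<'E'
from hm import *
# carton pose from rim: side-wall tops (short walls) & bounding at z ~.104 between flaps
P,C=fuse(); P=P[(P[:,0]>.44)&(P[:,0]<.70)&(abs(P[:,1]-.015)<.16)]
# fused bottom view: insert and bearers
im,hz=topdown(P,C); sub=im[150:430,340:640,::-1]; cv2.imwrite("pics/ct.png",cv2.resize(sub,None,fx=2,fy=2,interpolation=cv2.INTER_NEAREST))
def plane(sel,name):
    p=P[sel]; print(name,len(p),np.percentile(p,[5,50,95],axis=0).round(4).tolist())
# inner faces: fit lines x=f(y) on long walls inner between z .07-.1
def fit(sel,ax,name):
    p=P[sel]; 
    if len(p)<20: print(name,len(p)); return
    o=1-ax; x=p[:,o];y=p[:,ax]; k=abs(y-np.median(y))<.008
    f=np.polyfit(x[k],y[k],1); print(name,k.sum(),"slope deg",np.degrees(np.arctan(f[0])).round(2),"at centre",np.polyval(f,.571 if o==0 else .013).round(4))
z=P[:,2]
fit((z>.025)&(z<.095)&(P[:,1]<-.09),1,"right wall(inner seen)")
fit((z>.025)&(z<.095)&(P[:,1]>.125),1,"left wall")
fit((z>.062)&(z<.098)&(P[:,0]>.65)&(abs(P[:,1]-.013)<.11),0,"far wall")
fit((z>.062)&(z<.098)&(P[:,0]<.49)&(abs(P[:,1]-.013)<.11),0,"near wall")
fit((z>.045)&(z<.058)&(P[:,0]<.51)&(abs(P[:,1]-.013)<.11),0,"near bearer face")
E
python3 carton.py; python3 - <<'E'
from h import *
s,r=st(); print(s["tool_pos"],s["grip_width"],s["wrist_force"])
E
```

```text
right wall(inner seen) 934 slope deg 1.52 at centre -0.1127
left wall 1175 slope deg 0.92 at centre 0.1504
far wall 107 slope deg -1.51 at centre 0.6682
near wall 506 slope deg -1.66 at centre 0.4716
near bearer face 208 slope deg -1.31 at centre 0.4837
[0.55339121 0.2416511  0.1941605 ] 0.3148002800097621 [-1.04367819 -0.27644208 -4.92094494]
```

Grasped: width 27 mm, weight about 4.9 N. I'll carry it over the carton's middle at height, aligned with the carton's yaw of about 1.55°, and look at the cavities from there.

Emit:
drive_tool:
  moves:
    - [2,[0,0,-2.8],-4]
    - [2,[0,0,-2.8],-4]
    - [2,[-2.3,0.1,0],0]
    - [2,[-2.3,0.1,0],0]
    - [2,[-2.3,0.1,0],0]
    - [2,[-2.3,0.1,0],0]
    - [2,[-2.3,0.1,0],0]
    - [2,[-2.3,0.1,0],0]
    - [2,[-2.3,0.1,0],0]
    - [2,[-2.3,0.1,0],0]
    - [2,[-2.3,0.1,0],0]
    - [2,[-2.3,0.1,0],0]

```text
time: 10.32
tool_pos: [0.5704, 0.0115, 0.2488]
tool_rot: [-0.002, 0.696, 0.718, -0.002]
wrist_force: [0.4, 0.6, -5.1]
grip_width: 0.315
```

Emit:
drive_tool:
  moves:
    - [2,[0,0,0],0]
    - [2,[0,0,0],0]
    - [2,[0,0,0],0]

```text
time: 10.57
tool_pos: [0.5709, 0.0128, 0.25]
tool_rot: [-0.002, 0.696, 0.718, -0.001]
wrist_force: [-0.3, 0.7, -4.8]
grip_width: 0.316
```

```bash
python3 - <<'E'
from h import *
s,r=st(); print(s["tool_pos"],s["grip_width"],np.degrees(np.arctan2(r[1,0],r[0,0])))
c=manip.read_camera("wrist"); save(c,"w2.png"); np.savez("w2.npz",**c); print(c["T"].round(3).tolist(),c["fx"])
E
```

```text
[0.57093379 0.01278116 0.24998791] 0.31572337180902543 91.77041477704313
[[-0.031, 0.952, 0.304, 0.494], [1.0, 0.029, 0.01, 0.012], [0.001, 0.304, -0.953, 0.375], [0.0, 0.0, 0.0, 1.0]] 343.0179295266022
```

View pics/w2.png

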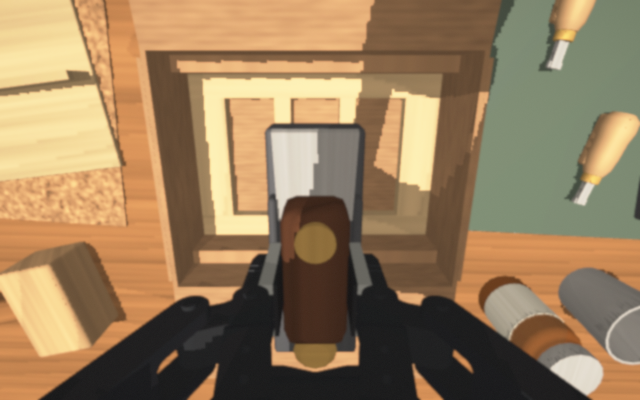

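The wrist view shows cavity0 at about (255,155), the middle one under the held plane, and cavity2 at (388,145). The held plane's near end is at (315,128). I'll measure the cavity edges and the plane in the hand.

```bash
cat > cav.py <<'E'
from h import *
c=dict(np.load("w2.npz")); w=cloud(c); s,r=st()
yaw=np.radians(1.6); Rz=np.array([[np.cos(yaw),np.sin(yaw)],[-np.sin(yaw),np.cos(yaw)]])
c0=np.array([.570,.0125])
k=~np.isnan(w[...,0]); P=w[k]; L=(P[:,:2]-c0)@Rz.T*1000; z=P[:,2]*1000
ins=(abs(L[:,0])<100)&(abs(L[:,1])<125)
def hist(sel,ax,lo,hi,name):
    h,_=np.histogram(L[sel][:,ax],np.arange(lo,hi+1,2)); print(name,[(lo+2*i,int(n)) for i,n in enumerate(h)])
for nm,sgn in(("cav2",1),("cav0",-1)):
    fl=ins&(z<11)&(abs(L[:,1]-66*sgn)<36)&(L[:,0]<0)
    q=L[fl]; q1=q[(q[:,0]>-50)&(q[:,0]<-10)]; q2=q[abs(q[:,1]-66*sgn)<15]
    print(nm,"floor y",np.percentile(q1[:,1],[.5,2,98,99.5]).round(1),"x min",np.percentile(q2[:,0],[.5,2]).round(1),len(q))
# walls
for nm,ax,sg,rng in (("y+",1,1,125),("y-",1,-1,125),("x-",0,-1,100),("x+",0,1,100)):
    sel=(abs(L[:,ax]*sg-rng)<8)&(z>70)&(z<98)&(abs(L[:,1-ax])<80); q=L[sel][:,ax]; p=np.polyfit(L[sel][:,1-ax],q,1) if len(q)>20 else None
    print("wall",nm,len(q),np.median(q).round(1) if len(q) else "", np.degrees(np.arctan(p[0])).round(2) if p is not None else "")
# held plane
h=(z>190)&(z<245)&(np.hypot(P[:,0]-s["tool_pos"][0],P[:,1]-s["tool_pos"][1])<.09)
B=P[h&(z<238)]; 
hh,_=np.histogram(z[h],np.arange(190,246,3)); print("zhist",hh)
bt=P[h&(P[:,0]<s["tool_pos"][0]-.038)]; T=(bt[:,:2]-s["tool_pos"][:2])@Rz.T*1000
print("body near end rel tcp",np.percentile(T[:,0],[.5,2]).round(1),"y",np.percentile(T[:,1],[1,99]).round(1),"z",np.percentile(bt[:,2],[5,50,95]).round(4))
for a in(-57,-50,-45,-40):
    t=T[abs(T[:,0]-a)<3]; 
    if len(t): print(a,"y mid",np.percentile(t[:,1],[2,98]).round(1))
E
python3 cav.py
```

```text
cav2 floor y [44.4 46.4 92.2 92.4] x min [-61.8 -60.8] 2410
cav0 floor y [-90.1 -89.9 -43.9 -42.5] x min [-61.4 -60.4] 2387
wall y+ 2449 126.3 0.15
wall y- 2446 -123.7 0.15
wall x- 607 -99.8 -0.16
wall x+ 434 100.2 -0.16
zhist [   0    0    0    0    0    4   80   73   52   66   88  716 1203  197
 1334 2178 2309 2411]
body near end rel tcp [-60.4 -60.1] y [-20.6  21.9] z [0.2201 0.2388 0.2427]
-57 y mid [-19.8  20.9]
-50 y mid [-20.3  21.5]
-45 y mid [-20.3  21.5]
-40 y mid [-20.1  21.9]
```

The carton is at (0.5702, 0.0137) with yaw 1.75°. The plane is centred in the hand within 1 mm. I'll lower it into cavity2.

Emit:
drive_tool:
  moves:
    - [2,[2.2,0,0],0]
    - [2,[2.2,0,0],0]
    - [2,[2.2,0,0],0]
    - [2,[0,0,0],0]
    - [2,[0,0,3],0]
    - [2,[0,0,3],0]
    - [2,[0,0,3],0]
    - [2,[0,0,3],0]
    - [2,[0,0,3],0]
    - [2,[0,0,1.5],0]
    - [2,[0,0,0],0]
    - [2,[0,0,0],0]

```text
time: 11.62
tool_pos: [0.5688, 0.079, 0.0862]
tool_rot: [-0.001, 0.696, 0.719, -0.001]
wrist_force: [0.2, -0.0, -2.9]
grip_width: 0.312
```

```bash
python3 - <<'E'
from h import *
s,r=st(); print(s["tool_pos"],s["wrist_force"],np.degrees(np.arctan2(r[1,0],r[0,0])),rel([.5686,.0791,.049]))
E
```

```text
[0.56884436 0.07895438 0.08618625] [ 0.20024419 -0.03199536 -2.9452114 ] 91.8619364772034 [ 0.01484519 -0.01288647  3.71868182]
```

Emit:
drive_tool:
  moves:
    - [2,[0,0,0.8],0]
    - [2,[0,0,0.8],0]
    - [2,[0,0,0.6],0]
    - [2,[0,0,0.5],0]
    - [2,[0,0,0.4],0]
    - [2,[0,0,0.3],0]
    - [2,[0,0,0.15],0]
    - [2,[0,0,0.1],0]
    - [2,[0,0,0],0]
    - [2,[0,0,0],0]

```text
time: 12.45
tool_pos: [0.5687, 0.0784, 0.0558]
tool_rot: [-0.001, 0.696, 0.718, -0.002]
wrist_force: [-28.1, -2.4, 40.2]
grip_width: 0.312
```

It met resistance early (z 0.056 with 40 N up and −28 N along x). I'll back up a little and look.

Emit:
drive_tool:
  moves:
    - [2,[0,0,-0.5],0]
    - [2,[0,0,-0.5],0]
    - [2,[0,0,0],0]

```text
time: 12.7
tool_pos: [0.5711, 0.0783, 0.0622]
tool_rot: [0.001, 0.696, 0.718, 0.001]
wrist_force: [0.5, -0.4, -3.7]
grip_width: 0.316
```

```bash
python3 - <<'E'
from h import *
s,r=st(); print(s["tool_pos"],s["wrist_force"],s["grip_width"])
c=manip.read_camera("wrist"); save(c,"w3.png"); np.savez("w3.npz",**c)
a=manip.read_camera("scene"); b=manip.read_camera("side")
A=cv2.resize(a["pixels"][130:290,220:380,::-1],(400,400)); B=cv2.resize(b["pixels"][110:250,240:380,::-1],(400,400))
cv2.imwrite("pics/c3.png",np.vstack([np.hstack([A,B])]))
w=cloud(c); z=w[...,2]; k=~np.isnan(z)&(np.hypot(w[...,0]-s["tool_pos"][0],w[...,1]-s["tool_pos"][1])<.075)&(z<.075)
P=w[k]; rel_=P-s["tool_pos"]
near=rel_[(abs(rel_[:,1])<.02)&(rel_[:,0]<-.036)]
for a in np.arange(-.075,-.03,.003):
    t=near[abs(near[:,0]-a)<.0015]; 
    if len(t): print(a.round(3),len(t),(np.median(t[:,2])+s["tool_pos"][2]).round(4))
E
```

```text
[0.57112639 0.07833888 0.06216582] [ 0.45901261 -0.35728139 -3.69785466] 0.31632869169516725
-0.075 144 0.0196
-0.072 536 0.0195
-0.069 554 0.0195
-0.066 335 0.0194
-0.063 445 0.0035
-0.06 658 0.0039
-0.057 1063 0.0464
-0.054 842 0.0461
-0.051 608 0.046
-0.048 583 0.0455
-0.045 569 0.045
-0.042 575 0.0445
-0.039 541 0.0439
-0.036 278 0.0436
```

View pics/w3.png

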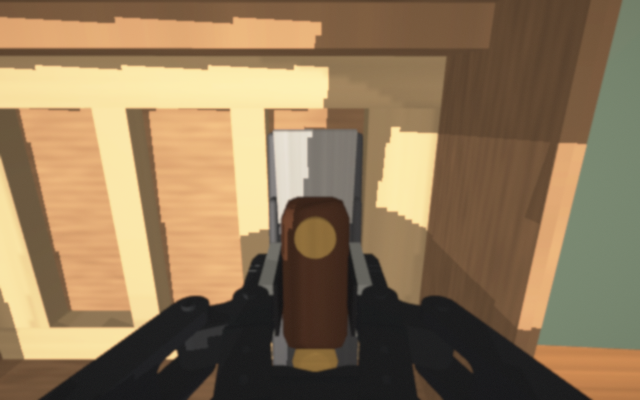

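The plane is pitched about 7.5° in the pads, near end high, so the far end touched the floor first. I'll shift a few mm to −x, touch down again with a light grip so it levels itself, and keep pressing gently.

Emit:
drive_tool:
  moves:
    - [2,[0,-0.3,0],0]
    - [2,[0,0,0.3],0]
    - [2,[0,0,0],0]
  squeeze: 20

```text
time: 13.1
tool_pos: [0.566, 0.0782, 0.0566]
tool_rot: [-0.001, 0.696, 0.718, -0.001]
wrist_force: [-1.0, 0.1, -4.3]
grip_width: 0.316
```

Emit:
drive_tool:
  moves:
    - [2,[0,0,0.2],0]
    - [2,[0,-0.1,0.2],0]
    - [2,[0,0,0.2],0]
    - [2,[0,-0.1,0.2],0]
    - [2,[0,0,0.1],0]
    - [2,[0,0,0.1],0]
    - [2,[0,0,0],0]

```text
time: 13.68
tool_pos: [0.5666, 0.0783, 0.0555]
tool_rot: [0.001, 0.696, 0.718, 0.0]
wrist_force: [-26.2, -1.7, 51.7]
grip_width: 0.32
```

```bash
cat > pitch.py <<'E'
from h import *
s,r=st(); print(s["tool_pos"],s["wrist_force"],s["grip_width"])
c=manip.read_camera("wrist")
w=cloud(c); P=w[~np.isnan(w[...,0])]
L=(P-s["tool_pos"])@r   # tool axes
k=(abs(L[:,0])<.018)&(L[:,1]<-.036)&(L[:,1]>-.08)&(abs(L[:,2])<.05)
L=L[k];Z=P[k][:,2]
for a in np.arange(-.075,-.033,.003):
    t=Z[abs(L[:,1]-a)<.0015]
    if len(t): print(a.round(3),len(t),np.median(t).round(4))
E
python3 pitch.py
```

```text
[0.56662344 0.07828017 0.05549229] [-26.20620939  -1.66907746  51.71650537] 0.31956319212506545
-0.075 562 0.0195
-0.072 550 0.0195
-0.069 538 0.0195
-0.066 495 0.0195
-0.063 541 0.0195
-0.06 248 0.0398
-0.057 583 0.0405
-0.054 578 0.04
-0.051 576 0.0395
-0.048 556 0.039
-0.045 537 0.0384
-0.042 525 0.0379
-0.039 515 0.0374
-0.036 266 0.037
```

The slope may just be the plane's inclined iron rather than pitch. I'll check it against the picture taken while the plane stood on the mat, and relieve the press first.

Emit:
drive_tool:
  moves:
    - [2,[0,0,-0.5],0]
    - [2,[0,0,-0.4],0]
    - [2,[0,0,0],0]

```text
time: 13.98
tool_pos: [0.5657, 0.0782, 0.0575]
tool_rot: [0.001, 0.696, 0.718, 0.001]
wrist_force: [0.9, 0.4, -4.6]
grip_width: 0.311
```

```bash
cat > prof.py <<'E'
from h import *
def prof(w,ctr,ang,lab):
    P=w[~np.isnan(w[...,0])]; a=np.radians(ang); L=(P[:,:2]-ctr)@np.array([[np.cos(a),-np.sin(a)],[np.sin(a),np.cos(a)]])*1000
    print(lab)
    for y0,nm in((0,"mid"),(18,"+18"),(-18,"-18")):
        k=abs(L[:,1]-y0)<(3 if y0 else 8)
        print(nm,[(int(x),round(float(np.median(P[k&(abs(L[:,0]-x)<2)][:,2])*1000),1)) for x in range(-64,66,5) if (k&(abs(L[:,0]-x)<2)).sum()>3])
prof(cloud(dict(np.load("w1.npz"))),[.5559,.2413],-6.2,"on mat")
s,r=st(); print(s["tool_pos"],s["wrist_force"])
prof(cloud(dict(np.load("w2.npz"))),np.array([.5709,.0128]),1.75,"held w2, tcp .25")
prof(cloud(dict(np.load("w3.npz"))),np.array([.5711,.0783]),1.75,"held w3, tcp .0622")
c=manip.read_camera("wrist"); prof(cloud(c),np.array(s["tool_pos"][:2]),1.75,"now")
E
python3 prof.py
```

```text
on mat
mid [(-59, 40.0), (-54, 38.8), (-49, 37.0), (-44, 35.5), (-39, 33.8), (-34, 317.8), (-29, 324.5), (-24, 320.9), (-19, 318.7), (-14, 312.3), (-9, 309.3), (-4, 299.1), (1, 310.5), (6, 52.5), (11, 52.7), (16, 52.4), (21, 53.0), (26, 52.5), (31, 50.1), (36, 24.8), (41, 40.7), (46, 41.4), (51, 41.3), (56, 38.3), (61, 22.9)]
+18 [(-64, 2.6), (-59, 38.0), (-54, 25.0), (-49, 24.7), (-44, 25.1), (-39, 24.9), (-34, 25.2), (-29, 31.8), (-24, 31.8), (-19, 31.5), (-14, 31.9), (-9, 32.5), (-4, 32.2), (1, 32.6), (6, 32.3), (11, 330.5), (16, 335.7), (21, 338.3), (26, 32.4), (31, 25.8), (36, 24.7), (41, 24.7), (46, 24.4), (51, 24.1), (56, 338.4), (61, 336.2)]
-18 [(-59, 39.9), (-54, 38.2), (-49, 37.1), (-44, 35.4), (-39, 33.4), (-34, 32.1), (-29, 33.0), (-24, 33.8), (-19, 313.8), (-14, 33.5), (-9, 33.4), (-4, 33.4), (1, 278.5), (6, 32.9), (11, 33.1), (16, 33.0), (21, 32.9), (26, 33.4), (31, 25.4), (36, 24.8), (41, 24.4), (46, 24.4), (51, 24.3), (56, 24.3), (61, 23.2)]
[0.5656574  0.07821176 0.05754959] [ 0.91514173  0.35992861 -4.60097304]
held w2, tcp .25
mid [(-64, 19.0), (-59, 240.9), (-54,
[... 1796 characters left out ...]
 61.9), (-19, 62.6), (-14, 62.9), (-9, 118.7), (-4, 62.1), (1, 62.8), (6, 63.4), (11, 64.1), (16, 64.7), (21, 65.4), (26, 65.7), (31, 64.6), (41, 56.0), (46, 57.4)]
+18 [(-64, 19.5), (-59, 20.4), (-54, 41.2), (-49, 40.8), (-44, 40.0), (-39, 39.1), (-34, 38.2), (-29, 37.3), (-24, 39.0), (-19, 40.5), (-14, 118.3), (-9, 73.6), (-4, 78.9), (1, 78.8), (6, 80.2), (11, 77.9), (16, 59.1), (36, 39.0), (41, 39.7), (46, 40.5), (51, 41.1), (56, 41.8), (61, 42.0)]
-18 [(-64, 19.4), (-59, 11.7), (-54, 26.6), (-49, 28.2), (-44, 28.7), (-39, 29.2), (-34, 30.0), (-29, 31.4), (-24, 39.4), (-19, 40.3), (-14, 117.4), (-9, 76.4), (-4, 59.2), (36, 39.7), (41, 39.6), (46, 40.4), (51, 40.8), (56, 41.5), (61, 42.0)]
```

View pics/c3.png

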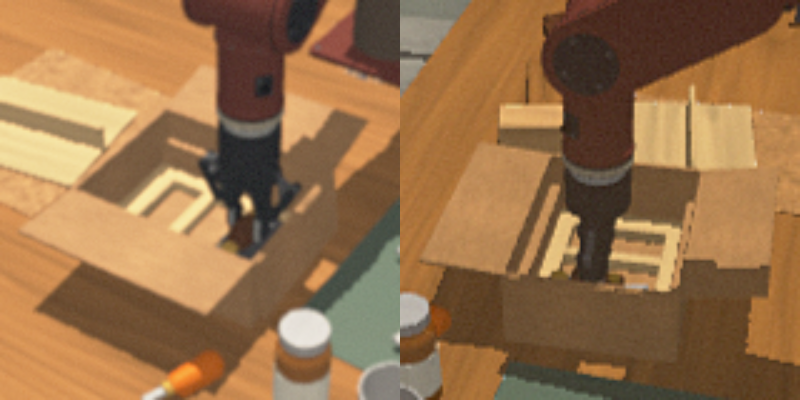

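That settles it: the iron does slope, but the plane's true pitch is about 7.6° with the far end high. The far end is resting on the insert's far rim, with its bottom at z≈20 mm. I'll lift slightly, shift −x, and press it level inside the cavity while easing back.

Emit:
drive_tool:
  moves:
    - [2,[0,0,-0.6],0]
    - [2,[0,-0.3,0],0]
    - [2,[0,-0.2,0],0]
    - [2,[0,0,0.3],0]
    - [2,[0,0,0.3],0]
    - [2,[0,0.1,0.2],0]
    - [2,[0,0.1,0.2],0]
    - [2,[0,0.1,0.2],0]
    - [2,[0,0.1,0.1],0]
    - [2,[0,0,0.1],0]
    - [2,[0,0,0],0]
  squeeze: 20

```text
time: 14.95
tool_pos: [0.5656, 0.0782, 0.0502]
tool_rot: [0.001, 0.696, 0.718, 0.001]
wrist_force: [1.1, -0.1, 5.0]
grip_width: 0.312
```

```bash
cat > pnow.py <<'E'
from prof import prof
from h import *
s,r=st(); print(s["time"],s["tool_pos"],s["wrist_force"],s["grip_width"])
c=manip.read_camera("wrist"); prof(cloud(c),np.array(s["tool_pos"][:2]),np.degrees(np.arctan2(r[1,0],r[0,0]))-90,"now")
E
sed -i '/^prof(/d;/^s,r=st/d;/^c=manip/d' prof.py; python3 pnow.py
```

```text
14.95 [0.56558903 0.07817465 0.05017914] [ 1.09638148 -0.07929633  4.96281381] 0.31233871762859017
now
mid [(-64, 19.5), (-59, 40.3), (-54, 39.7), (-49, 38.3), (-44, 36.9), (-39, 35.6), (-34, 34.2), (-29, 53.2), (-24, 57.0), (-19, 57.3), (-14, 57.2), (-9, 111.4), (-4, 55.4), (1, 55.6), (6, 55.8), (11, 56.0), (16, 56.1), (21, 56.3), (26, 56.2), (31, 55.0), (41, 45.6), (46, 46.1), (51, 46.1)]
+18 [(-64, 19.5), (-59, 39.3), (-54, 39.5), (-49, 38.0), (-44, 36.4), (-39, 35.2), (-34, 33.8), (-29, 33.1), (-24, 34.2), (-19, 35.5), (-14, 110.6), (-9, 65.7), (-4, 71.7), (1, 72.0), (6, 72.4), (11, 70.5), (36, 28.8), (41, 28.9), (46, 29.3), (51, 29.5), (56, 29.5), (61, 29.2)]
-18 [(-64, 19.5), (-59, 20.3), (-54, 25.7), (-49, 26.0), (-44, 25.9), (-39, 26.0), (-34, 26.5), (-29, 33.1), (-24, 34.7), (-19, 35.4), (-14, 109.2), (-9, 69.8), (-4, 52.7), (36, 29.0), (41, 29.2), (46, 29.1), (51, 29.0), (56, 29.3), (61, 29.2)]
```

It's down inside the cavity with about 3 mm of tilt left. I'll press a touch more and release.

Emit:
drive_tool:
  moves:
    - [2,[0,0,0.15],0]
    - [2,[0,0,0.15],0]
    - [2,[0,0,0.1],0]
    - [2,[0,0,0],0]
    - [2.8,[0,0,0],0]
    - [3.2,[0,0,0],0]
    - [4,[0,0,-0.2],0]
    - [4.5,[0,0,-0.2],0]
    - [4.5,[0,0,0],0]
    - [4.5,[0,0,-1],0]

```text
time: 15.83
tool_pos: [0.5621, 0.0781, 0.057]
tool_rot: [-0.002, 0.696, 0.718, -0.001]
wrist_force: [-0.3, -0.1, 0.5]
grip_width: 0.531
```

```bash
python3 pnow.py
```

```text
15.8333 [0.56211446 0.07810456 0.05702016] [-0.30993118 -0.11723162  0.48915336] 0.5309147744592022
now
mid [(-64, 19.5), (-59, 19.6), (-54, 40.2), (-49, 39.4), (-44, 37.9), (-39, 36.4), (-34, 34.8), (-29, 33.7), (-24, 52.2), (-19, 55.9), (-14, 56.0), (-9, 118.5), (-4, 53.5), (1, 53.5), (6, 53.5), (11, 53.5), (16, 53.5), (21, 53.4), (26, 53.5), (31, 53.3), (36, 51.7), (46, 42.1), (51, 42.4), (56, 42.2)]
+18 [(-64, 19.5), (-59, 19.5), (-54, 25.1), (-49, 39.0), (-44, 37.6), (-39, 35.8), (-34, 34.5), (-29, 33.0), (-24, 32.2), (-19, 33.6), (-14, 120.5), (-9, 34.7), (-4, 33.7), (1, 33.7), (6, 33.8), (11, 33.7), (16, 33.7), (21, 33.7), (26, 33.8), (31, 33.7), (36, 26.2), (41, 25.3), (46, 25.7), (51, 25.4), (56, 25.3), (61, 25.6)]
-18 [(-64, 19.6), (-59, 19.5), (-54, 23.7), (-49, 25.8), (-44, 25.5), (-39, 25.3), (-34, 25.3), (-29, 25.3), (-24, 32.7), (-19, 33.8), (-14, 118.9), (-9, 34.1), (-4, 33.7), (1, 33.6), (6, 33.7), (11, 33.5), (16, 33.7), (21, 33.5), (26, 33.7), (31, 33.8), (36, 32.9), (41, 25.6), (46, 25.3), (51, 25.5), (56, 25.2), (61, 25.3)]
```

Plane 1 is level in cavity2: top at 53.5 mm and body at 25.4 mm at both ends. Now plane B.

Emit:
drive_tool:
  moves:
    - [5,[0,0,-3.5],0]
    - [5,[0,0,-3.5],0]
    - [5,[0,0,-3.5],0]
    - [5,[0,0,-3.5],0]
    - [5,[4,0,0],0]
    - [5,[4,0,0],0]
    - [5,[4,0,0],0]
    - [5,[4,0,0],0]
    - [5,[4,0,0],0]
    - [5,[4,0,0],0]
    - [5,[4,0,0],0]
    - [5,[4,1,0],-7]
  squeeze: 80

```text
time: 16.88
tool_pos: [0.5622, 0.401, 0.1995]
tool_rot: [-0.0, 0.651, 0.759, 0.0]
wrist_force: [0.9, -0.5, 0.2]
grip_width: 0.587
```

Emit:
drive_tool:
  moves:
    - [5,[0,0,0],0]
    - [5,[0,0,0],0]
    - [5,[0,0,0],0]

```text
time: 17.13
tool_pos: [0.5635, 0.3985, 0.1986]
tool_rot: [-0.0, 0.651, 0.759, -0.0]
wrist_force: [0.8, 0.2, -0.1]
grip_width: 0.586
```

```bash
python3 - <<'E'
from h import *
from pl import comps
s,r=st(); print(s["tool_pos"],np.degrees(np.arctan2(r[1,0],r[0,0])))
c=manip.read_camera("wrist"); np.savez("w4.npz",**c); comps(cloud(c))
from prof import prof
prof(cloud(c),np.array([.566,.398]),9,"B")
E
```

```text
[0.56348609 0.39849924 0.19857418] 98.82091634226254
px [136   0  25  38] ctr [458.  247.6] size [14. 30.] ang -12.0 ztop 0.025 | top ctr [458.  247.6] [14. 30.]
px [328   0  36  74] ctr [449.2 406.1] size [28. 54.] ang 8.6 ztop 0.031 | top ctr [437.3 404.5] [25. 29.]
px [234  91 104 151] ctr [566.  381.6] size [102. 127.] ang -3.4 ztop 0.055 | top ctr [568.1 398.4] [28. 62.]
B
mid [(-64, 2.5), (-59, 3.0), (-54, 39.3), (-49, 37.7), (-44, 36.2), (-39, 34.8), (-34, 33.1), (-29, 44.5), (-24, 52.9), (-19, 55.0), (-14, 261.5), (-9, 255.6), (-4, 52.5), (1, 52.4), (6, 52.5), (11, 52.5), (16, 52.3), (21, 52.7), (26, 52.5), (31, 51.4), (41, 39.6), (46, 41.4), (51, 41.2), (56, 40.6)]
+18 [(-64, 2.3), (-59, 3.3), (-54, 24.6), (-49, 24.8), (-44, 25.0), (-39, 24.6), (-34, 24.5), (-29, 29.8), (-24, 32.4), (-19, 264.3), (-14, 33.4), (-9, 254.8), (-4, 32.6), (1, 31.8), (6, 32.7), (11, 32.5), (16, 31.8), (21, 32.3), (26, 32.5), (31, 31.8), (36, 25.1), (41, 24.6), (46, 24.5), (51, 24.4), (56, 24.2), (61, 24.2)]
-18 [(-64, 2.2), (-59, 3.0), (-54, 25.6), (-49, 25.0), (-44, 25.9), (-39, 29.5), (-34, 25.5), (-29, 26.3), (-24, 31.5), (-19, 261.3), (-14, 33.5), (-9, 31.6), (-4, 32.3), (1, 32.2), (6, 32.3), (11, 31.7), (16, 32.3), (21, 32.4), (26, 31.9), (31, 32.4), (36, 24.4), (41, 24.3), (46, 24.4), (51, 24.5), (56, 24.7), (61, 24.0)]
```

Emit:
drive_tool:
  moves:
    - [5,[-0.1,0.5,2],0]
    - [5,[0,0,3],0]
    - [5,[0,0,3],0]
    - [5,[0,0,3],0]
    - [5,[0,0,2],0]
    - [5,[0,0,1.3],0]
    - [5,[0,0,0.5],0]
    - [5,[0,0,0],0]
    - [5,[0,0,0],0]
    - [2,[0,0,0],0]
    - [2,[0,0,0],0]
    - [2,[0,0,0],0]

```text
time: 18.18
tool_pos: [0.5705, 0.3986, 0.0535]
tool_rot: [0.001, 0.651, 0.759, 0.002]
wrist_force: [-0.2, -1.6, 6.8]
grip_width: 0.306
```

Emit:
drive_tool:
  moves:
    - [2,[0,0,0],0]
    - [2,[0,0,0],0]
    - [2,[0,0,-1],0]
    - [2,[0,0,-2],0]
    - [2,[0,0,-3],0]
    - [2,[0,0,-3],0]
    - [2,[0,0,-3],0]
    - [2,[0,0,-3],0]
    - [2,[0,0,-3],0]
    - [2,[0,0,-2],0]
    - [2,[0,0,0],0]

```text
time: 19.1
tool_pos: [0.571, 0.3995, 0.2579]
tool_rot: [0.002, 0.651, 0.759, 0.005]
wrist_force: [0.8, 0.3, -1.7]
grip_width: 0.308
```

```bash
python3 pnow.py
```

```text
19.1 [0.57097233 0.39946609 0.25789105] [ 0.84260252  0.33373298 -1.67507321] 0.30764364289977697
now
mid [(-64, 242.2), (-59, 243.6), (-54, 242.0), (-49, 240.5), (-44, 239.0), (-39, 237.6), (-34, 244.6), (-29, 256.6), (-24, 259.3), (-19, 259.3), (-14, 257.7), (-9, 318.9), (-4, 256.9), (1, 257.0), (6, 257.0), (11, 257.0), (16, 257.1), (21, 257.1), (26, 256.5), (36, 245.9), (41, 246.0), (46, 246.1), (51, 245.9)]
+18 [(-64, 3.7), (-59, 230.3), (-54, 229.4), (-49, 229.2), (-44, 229.4), (-39, 233.0), (-34, 233.5), (-29, 236.5), (-24, 236.8), (-19, 238.5), (-14, 316.0), (-9, 271.9), (-4, 279.3), (1, 281.2), (6, 282.6), (11, 278.6), (41, 229.2), (46, 229.2), (51, 229.1), (56, 229.2)]
-18 [(-64, 2.9), (-59, 228.1), (-54, 228.8), (-49, 229.0), (-44, 228.8), (-39, 229.0), (-34, 229.1), (-29, 236.6), (-24, 237.3), (-19, 238.2), (-14, 315.6), (-9, 274.2), (-4, 256.2), (36, 229.3), (41, 229.0), (46, 229.3), (51, 229.5), (56, 229.2)]
```

```bash
python3 - <<'E'
from h import *
w=cloud(dict(np.load("w2.npz"))); yaw=np.radians(1.75); Rz=np.array([[np.cos(yaw),np.sin(yaw)],[-np.sin(yaw),np.cos(yaw)]])
P=w[~np.isnan(w[...,0])]; L=(P[:,:2]-[.5702,.0137])@Rz.T*1000; z=P[:,2]*1000
for y in(-85,-80,-75,-70,-65,-60,62,66,70,75,80,85):
    k=(abs(L[:,1]-y)<3)&(abs(L[:,0])<75); f=L[k&(z<9)][:,0]; e=L[k&(z>16)&(z<24)]
    if len(f)>5: print(y,"floor x",f.min().round(1),f.max().round(1), "insert top nearest",e[e[:,0]<0][:,0].max().round(1) if (e[:,0]<0).any() else "", e[e[:,0]>0][:,0].min().round(1) if (e[:,0]>0).any() else "")
E
```

```text
-85 floor x -61.7 63.0 insert top nearest -63.3 62.5
-80 floor x -61.8 63.3 insert top nearest -63.3 62.6
-75 floor x -61.8 63.4 insert top nearest -63.3 62.7
-70 floor x -61.8 63.3 insert top nearest -63.3 62.6
-65 floor x -61.8 63.2 insert top nearest -63.3 62.7
-60 floor x -61.8 63.4 insert top nearest -63.3 62.3
62 floor x -61.8 63.2 insert top nearest -63.4 62.6
66 floor x -61.9 63.1 insert top nearest -63.4 62.6
70 floor x -61.9 63.1 insert top nearest -63.4 62.6
75 floor x -61.9 63.3 insert top nearest -63.4 62.5
80 floor x -61.9 63.4 insert top nearest -63.4 62.5
85 floor x -61.9 63.3 insert top nearest -63.4 62.6
```

Emit:
drive_tool:
  moves:
    - [2,[0,0,0],3.5]
    - [2,[0,0,0],3.5]
    - [2,[-2,0,0],0]
    - [2,[-3.5,0,0],0]
    - [2,[-4,0,0],0]
    - [2,[-4,0,0],0]
    - [2,[-4,0,0],0]
    - [2,[-4,0,0],0]
    - [2,[-4,0,0],0]
    - [2,[-4,0,0],0]
    - [2,[-4,0,0],0]
    - [2,[-4,0,0],0]

```text
time: 20.15
tool_pos: [0.5788, 0.0217, 0.2476]
tool_rot: [-0.002, 0.696, 0.718, -0.001]
wrist_force: [0.6, 0.1, -5.5]
grip_width: 0.309
```

Emit:
drive_tool:
  moves:
    - [2,[-3,-0.5,0],0]
    - [2,[-3,-0.5,0],0]
    - [2,[-1.5,0,0],0]
    - [2,[0,0,3],0]
    - [2,[0,0,3],0]
    - [2,[0,0,0],0]
    - [2,[0,0,0],0]
    - [2,[0,0,0],0]

```text
time: 20.82
tool_pos: [0.5729, -0.0517, 0.1906]
tool_rot: [-0.001, 0.696, 0.718, -0.0]
wrist_force: [0.2, 0.7, -3.8]
grip_width: 0.302
```

```bash
cat > held.py <<'E'
from h import *
s,r=st(); c=manip.read_camera("wrist"); w=cloud(c); P=w[~np.isnan(w[...,0])]; L=(P-s["tool_pos"])@r*1000
k=(abs(L[:,0])<24)&(abs(L[:,1])<68)&(L[:,2]>20)&(L[:,2]<34)
B=L[k]
for a,b in((-22,-16),(16,22)):
    t=B[(B[:,0]>a)&(B[:,0]<b)]; print("tool-x band",a,b,"y ends",np.percentile(t[:,1],[.3,99.7]).round(1))
t=B[(B[:,1]<-45)|(B[:,1]>45)]; print("x ends",np.percentile(t[:,0],[.5,99.5]).round(1),"z",np.median(B[:,2]).round(1))
n=B[B[:,1]<-45]; print("near z",np.median(n[:,2]).round(1),"far z",np.median(B[B[:,1]>40][:,2]).round(1), "near x",np.percentile(n[:,0],[1,99]).round(1),"far x",np.percentile(B[B[:,1]>40][:,0],[1,99]).round(1))
print(s["tool_pos"],s["wrist_force"],s["grip_width"],np.degrees(np.arctan2(r[1,0],r[0,0])),"rel cav0",rel([.5718,-.0523,.054]))
E
python3 held.py
```

```text
tool-x band -22 -16 y ends [-61.5  57.2]
tool-x band 16 22 y ends [-61.8  56.9]
x ends [-21.5  22.4] z 23.8
near z 29.2 far z 29.1 near x [-21.5  22.3] far x [-19.4  22.3]
[ 0.57291129 -0.05166484  0.19063722] [ 0.22772751  0.67668862 -3.82636347] 0.30180318787793464 91.82555801653265 rel cav0 [-0.0382872  -0.22230077 13.7920107 ]
```

The plane is level and centred to within about 2 mm (accounted for). Lowering into cavity0.

Emit:
drive_tool:
  moves:
    - [2,[-0.1,0,2],0]
    - [2,[0,0,3],0]
    - [2,[0,0,3],0]
    - [2,[0,0,2],0]
    - [2,[0,0,1],0]
    - [2,[0,0,0],0]
    - [2,[0,0,0],0]
    - [2,[0,0,0],0]

```text
time: 21.53
tool_pos: [0.5752, -0.0533, 0.0834]
tool_rot: [0.002, 0.696, 0.718, 0.001]
wrist_force: [0.8, 0.3, -3.1]
grip_width: 0.306
```

```bash
python3 held.py | tail -1
```

```text
[ 0.57518971 -0.05330759  0.08339231] [ 0.81386165  0.29217891 -3.13949258] 0.3063476826036529 91.8153904358001 rel cav0 [ 0.11959078 -0.35242958  2.94450249]
```

Emit:
drive_tool:
  moves:
    - [2,[0.1,-0.15,0.5],0]
    - [2,[0,0,0.4],0]
    - [2,[0,0,0],0]
    - [2,[0,0,0],0]

```text
time: 21.92
tool_pos: [0.5713, -0.052, 0.0715]
tool_rot: [-0.0, 0.696, 0.718, -0.0]
wrist_force: [0.4, 0.0, -4.2]
grip_width: 0.305
```

```bash
python3 held.py
```

```text
tool-x band -22 -16 y ends [-61.5  57.1]
tool-x band 16 22 y ends [-61.9  57.3]
x ends [-21.5  22.3] z 24.1
near z 29.2 far z 29.1 near x [-21.5  22.3] far x [-19.4  21.8]
[ 0.57126163 -0.05197952  0.07150379] [ 0.35585304  0.0436814  -4.20936407] 0.3047708666342059 91.8002906213497 rel cav0 [-0.03104349  0.03482572  1.76641161]
```

```bash
cat > rc.py <<'E'
from h import *
def edges():
    s,r=st(); c=manip.read_camera("wrist"); w=cloud(c); P=w[~np.isnan(w[...,0])]; L=(P-s["tool_pos"])@r*1000; z=P[:,2]*1000
    print(s["tool_pos"],s["wrist_force"])
    for x in(-20,-10,0,10,20):
        k=(abs(L[:,0]-x)<3)&(L[:,1]<-30)&(L[:,1]>-90)
        ins=L[k&(z>16)&(z<23)][:,1]; fl=L[k&(z<10)][:,1]; bd=L[k&(z>26)&(z<95)][:,1]
        print(x,"insert rim max y",ins.max().round(1) if len(ins) else "","floor",(fl.min().round(1),fl.max().round(1)) if len(fl) else "","body min",bd.min().round(1) if len(bd) else "")
    for y in(-50,-40,45):
        k=(abs(L[:,1]-y)<4)&(abs(L[:,0])<45); 
        t=L[k&(z>16)&(z<23)][:,0]; bd=L[k&(z>26)][:,0]
        print("y",y,"rim left max",t[t<0].max().round(1) if (t<0).any() else "","rim right min",t[t>0].min().round(1) if (t>0).any() else "","body",bd.min().round(1) if len(bd) else "",bd.max().round(1) if len(bd) else "")
edges()
E
python3 rc.py
```

```text
[ 0.57144943 -0.05200242  0.07166429] [-0.05461861 -0.11792975 -3.73142151]
-20 insert rim max y -62.5 floor (np.float64(-60.8), np.float64(-59.6)) body min -90.0
-10 insert rim max y -62.5 floor (np.float64(-60.7), np.float64(-60.1)) body min -89.9
0 insert rim max y -62.5 floor (np.float64(-60.7), np.float64(-60.0)) body min -90.0
10 insert rim max y -62.5 floor (np.float64(-60.8), np.float64(-60.0)) body min -90.0
20 insert rim max y -61.8 floor (np.float64(-60.8), np.float64(-60.2)) body min -89.9
y -50 rim left max -24.8 rim right min 25.3 body -21.6 22.4
y -40 rim left max -24.9 rim right min 25.3 body -21.5 22.6
y 45 rim left max  rim right min  body -17.1 19.3
```

Emit:
drive_tool:
  moves:
    - [2,[0,0.2,0],0]
    - [2,[0,0,0.3],0]
    - [2,[0,0,0],0]
    - [2,[0,0,0],0]

```text
time: 22.35
tool_pos: [0.5735, -0.0519, 0.0685]
tool_rot: [-0.0, 0.696, 0.718, -0.0]
wrist_force: [-0.5, 0.0, -4.1]
grip_width: 0.306
```

```bash
python3 rc.py
```

```text
[ 0.57346252 -0.05194458  0.06850883] [-0.50638104  0.0328235  -4.12659979]
-20 insert rim max y -61.1 floor (np.float64(-62.7), np.float64(-59.9)) body min -90.0
-10 insert rim max y -61.6 floor (np.float64(-62.7), np.float64(-60.3)) body min -90.0
0 insert rim max y -61.7 floor (np.float64(-62.7), np.float64(-60.3)) body min -89.9
10 insert rim max y -64.3 floor (np.float64(-62.7), np.float64(-60.4)) body min -90.0
20 insert rim max y -61.6 floor (np.float64(-62.7), np.float64(-60.5)) body min -90.0
y -50 rim left max -24.8 rim right min 24.9 body -21.7 22.4
y -40 rim left max -24.8 rim right min 24.9 body -21.4 22.6
y 45 rim left max  rim right min  body -16.9 19.3
```

Centred: the cavity's near rim is at −64.3, which puts its centre at −1.3, and the body's centre is at about −2. I'll lower it slowly; the floor should come at TCP z≈0.054.

Emit:
drive_tool:
  moves:
    - [2,[0,0,0.4],0]
    - [2,[0,0,0.3],0]
    - [2,[0,0,0.3],0]
    - [2,[0,0,0.2],0]
    - [2,[0,0,0.1],0]
    - [2,[0,0,0.1],0]
    - [2,[0,0,0],0]
    - [2,[0,0,0],0]

```text
time: 23.07
tool_pos: [0.5738, -0.052, 0.0549]
tool_rot: [0.0, 0.696, 0.718, 0.0]
wrist_force: [-0.1, 0.1, -4.7]
grip_width: 0.306
```

Emit:
drive_tool:
  moves:
    - [2,[0,0,0.1],0]
    - [2,[0,0,0.1],0]
    - [2,[0,0,0.05],0]
    - [2,[0,0,0],0]
  squeeze: 20

```text
time: 23.4
tool_pos: [0.574, -0.0522, 0.0544]
tool_rot: [0.0, 0.696, 0.718, -0.0]
wrist_force: [-7.5, 0.4, 10.8]
grip_width: 0.307
```

Emit:
drive_tool:
  moves:
    - [2.8,[0,0,0],0]
    - [3.2,[0,0,0],0]
    - [4,[0,0,0],0]
    - [4.5,[0,0,0],0]
    - [4.5,[0,0,-1],0]
    - [4.5,[0,0,0],0]

```text
time: 23.9
tool_pos: [0.5748, -0.0522, 0.064]
tool_rot: [0.001, 0.696, 0.718, 0.001]
wrist_force: [0.3, -1.5, 0.6]
grip_width: 0.534
```

```bash
python3 pnow.py
```

```text
23.9 [ 0.57477557 -0.05215586  0.06402094] [ 0.28094417 -1.45793296  0.64466012] 0.5344726335741677
now
mid [(-64, 18.9), (-59, 40.3), (-54, 38.7), (-49, 37.2), (-44, 35.7), (-39, 34.1), (-34, 44.9), (-29, 54.0), (-24, 55.9), (-19, 55.9), (-14, 53.8), (-9, 125.3), (-4, 53.5), (1, 53.5), (6, 53.5), (11, 53.5), (16, 53.5), (21, 53.4), (26, 52.6), (36, 41.7), (41, 42.2), (46, 42.5), (51, 41.8)]
+18 [(-64, 11.4), (-59, 38.9), (-54, 36.9), (-49, 31.3), (-44, 34.3), (-39, 26.0), (-34, 31.5), (-29, 33.0), (-24, 33.3), (-19, 34.2), (-14, 127.2), (-9, 34.6), (-4, 33.6), (1, 33.5), (6, 33.5), (11, 33.7), (16, 33.5), (21, 33.3), (26, 33.3), (31, 25.6), (36, 25.5), (41, 25.7), (46, 25.6), (51, 25.7), (56, 25.2), (61, 19.7)]
-18 [(-64, 4.4), (-59, 26.9), (-54, 26.2), (-49, 25.9), (-44, 26.3), (-39, 25.8), (-34, 27.5), (-29, 33.7), (-24, 33.6), (-19, 34.2), (-14, 125.3), (-9, 34.2), (-4, 33.7), (1, 33.8), (6, 33.5), (11, 33.6), (16, 33.7), (21, 33.7), (26, 33.5), (31, 25.4), (36, 25.4), (41, 25.3), (46, 25.3), (51, 25.3), (56, 25.4), (61, 19.7)]
```

Both planes are seated level: tops at 53.5 mm, and the second one's body at 25.4 mm at both ends. Next, the divider.

Emit:
drive_tool:
  moves:
    - [4.5,[0,0,-3.7],0]
    - [4.5,[0,0,-3.7],0]
    - [4.5,[0,0,-3.7],0]
    - [4.5,[0,0,-3.7],0]
    - [4.5,[-3.6,-0.9,-1.8],0]
    - [4.5,[-3.6,-0.9,0],0]
    - [4.5,[-3.6,-0.9,0],0]
    - [4.5,[-3.6,-0.9,0],0]
    - [4.5,[-3.5,-0.9,0],0]
    - [4.5,[-3.5,-0.9,0],0]
    - [4.5,[-3.5,-0.8,0],0]
    - [4.5,[-3.5,-0.8,0],0]
  squeeze: 60

```text
time: 24.95
tool_pos: [0.512, -0.3398, 0.2286]
tool_rot: [0.0, 0.696, 0.718, 0.0]
wrist_force: [0.8, -0.6, 1.0]
grip_width: 0.527
```

Emit:
drive_tool:
  moves:
    - [3,[0,0,0],6.9]
    - [3,[0,0,0],6.9]
    - [3,[0,0,0],6.9]
    - [3,[0,0,0],6.9]
    - [3,[0,0,0],6.9]
    - [3,[0,0,0],6.9]
    - [3,[0,0,0],6.9]
    - [3,[0,0,0],6.9]
    - [3,[0,0,0],6.9]
    - [3,[0,0,0],6.9]
    - [3,[0,0,0],6.9]
    - [3,[0,0,0],6.9]

```text
time: 25.95
tool_pos: [0.5127, -0.338, 0.2284]
tool_rot: [0.0, 0.997, 0.076, 0.0]
wrist_force: [1.0, -0.2, 0.3]
grip_width: 0.351
```

```bash
cat > rib.py <<'E'
from h import *
s,r=st(); c=manip.read_camera("wrist"); save(c,"wr.png"); w=cloud(c); P=w[~np.isnan(w[...,0])]
k=(P[:,1]<-.19)&(P[:,1]>-.49)&(P[:,0]>.38)&(P[:,0]<.66)&(P[:,2]<.1)
Q=P[k]; t=Q[(Q[:,2]>.036)&(Q[:,2]<.06)]
rr=cv2.minAreaRect((t[:,:2]*1000).astype(np.float32)); print("rib wrist",rr,np.percentile(t[:,2],[50,98]).round(4),len(t))
p=Q[(Q[:,2]>.0055)&(Q[:,2]<.014)]; print("pad",cv2.minAreaRect((p[:,:2]*1000).astype(np.float32)),np.median(p[:,2]))
j=np.degrees(np.arctan2(r[1,0],r[0,0])); print(s["tool_pos"],"jaw",j,s["joints"][5])
print("rel",rel([rr[0][0]/1000,rr[0][1]/1000,.030]))
E
python3 rib.py; python3 - <<'E'
from hm import *
P,C=fuse(("scene","side"))
t=P[(P[:,2]>.034)&(P[:,2]<.06)&(P[:,1]<-.19)&(P[:,1]>-.48)&(P[:,0]<.62)&(P[:,0]>.40)]
print("rib ext",cv2.minAreaRect((t[:,:2]*1000).astype(np.float32)),len(t))
E
```

```text
rib wrist ((510.49371337890625, -332.5994873046875), (7.83359432220459, 236.0757293701172), 8.73767375946045) [0.0425 0.0441] 2251
pad ((510.5705261230469, -332.28033447265625), (192.43443298339844, 242.1299591064453), 8.662447929382324) 0.008500056186991234
[ 0.51268231 -0.33804395  0.22840412] jaw 8.661216371384715 -0.8624810060719813
rel [-0.13984093 -0.57274514 19.83828173]
rib ext ((512.3679809570312, -332.9627990722656), (16.740827560424805, 239.3613739013672), 9.088560104370117) 220
```

Rib at (0.5105, −0.3325), yaw 8.7°, with sizes exact. Grasping it.

Emit:
drive_tool:
  moves:
    - [3,[-0.1,-0.6,3],0]
    - [3,[0,0,4],0]
    - [3,[0,0,4],0]
    - [3,[0,0,4],0]
    - [3,[0,0,2.5],0]
    - [3,[0,0,1.4],0]
    - [3,[0,0,0.7],0]
    - [3,[0,0,0],0]
    - [0.4,[0,0,0],0]
    - [0.4,[0,0,0],0]
    - [0.4,[0,0,0],0]
    - [0.4,[0,0,0],0]
  squeeze: 80

```text
time: 27.1
tool_pos: [0.5122, -0.3336, 0.0349]
tool_rot: [0.002, 0.997, 0.079, 0.002]
wrist_force: [-0.3, -0.1, 6.3]
grip_width: 0.076
```

Emit:
drive_tool:
  moves:
    - [0.4,[0,0,0],0]
    - [0.4,[0,0,-0.5],0]
    - [0.4,[0,0,-1.5],0]
    - [0.4,[0,0,-2],0]
    - [0.4,[0,0,0],0]
    - [0.4,[0,0,0],0]

```text
time: 27.6
tool_pos: [0.5115, -0.333, 0.0736]
tool_rot: [0.001, 0.997, 0.079, 0.001]
wrist_force: [-0.5, 0.8, -2.2]
grip_width: 0.072
```

```bash
cat > hd.py <<'E'
from h import *
s,r=st(); c=manip.read_camera("wrist"); save(c,"hd.png"); w=cloud(c); P=w[~np.isnan(w[...,0])]
L=(P-s["tool_pos"])@r*1000
k=(L[:,2]>12)&(L[:,2]<34)&(abs(L[:,0])<105)&(abs(L[:,1])<140)
Q=L[k]; A=np.c_[Q[:,:2],np.ones(len(Q))]; 
f=np.linalg.lstsq(A,Q[:,2],rcond=None)[0]
for _ in range(5):
    m=abs(A@f-Q[:,2])<2; f=np.linalg.lstsq(A[m],Q[m][:,2],rcond=None)[0]
p=Q[abs(A@f-Q[:,2])<2]; print("tilt deg x,y",np.degrees(f[:2]).round(2),"pad top below tcp",f[2].round(1),len(p)); print("pad rect",cv2.minAreaRect(p[:,:2].astype(np.float32)))
print(s["tool_pos"],s["wrist_force"],s["grip_width"],np.degrees(np.arctan2(r[1,0],r[0,0])))
E
python3 hd.py
```

```text
tilt deg x,y [0.05 0.16] pad top below tcp 26.4 120856
pad rect ((1.3818740844726562, -19.019874572753906), (183.69754028320312, 192.91864013671875), 89.96810913085938)
[ 0.51152382 -0.33296445  0.07361358] [-0.4526201   0.83697143 -2.16591197] 0.07156960063268954 9.005829960456996
```

The divider is held level (tilt under 0.2°). I'll carry it over the carton, turned to the carton's yaw.

Emit:
drive_tool:
  moves:
    - [0.4,[0,0,-2],0]
    - [0.4,[0,0,-3],0]
    - [0.4,[0,0,-3.5],0]
    - [0.4,[0,0,-3.5],0]
    - [0.4,[0,0,-3.5],3.6]
    - [0.4,[0,0,-2],3.6]
    - [0.4,[0,0,0],0]

```text
time: 28.23
tool_pos: [0.5126, -0.3338, 0.2524]
tool_rot: [0.003, 1.0, 0.014, 0.003]
wrist_force: [0.7, -1.5, -1.0]
grip_width: 0.079
```

Emit:
drive_tool:
  moves:
    - [0.4,[0.5,-2,0],0]
    - [0.4,[0.6,-3,0],0]
    - [0.4,[0.6,-3,0],0]
    - [0.4,[0.6,-3,0],0]
    - [0.4,[0.6,-3,0],0]
    - [0.4,[0.6,-3,0],0]
    - [0.4,[0.6,-3,0],0]
    - [0.4,[0.6,-3,0],0]
    - [0.4,[0.6,-3,0],0]
    - [0.4,[0.6,-3,0],0]
    - [0.4,[0.6,-3,0],0]
    - [0.4,[0.6,-2.5,0],0]

```text
time: 29.23
tool_pos: [0.5694, 0.0171, 0.2439]
tool_rot: [-0.001, 1.0, 0.017, -0.002]
wrist_force: [0.1, -0.9, -1.9]
grip_width: 0.078
```

Emit:
drive_tool:
  moves:
    - [0.4,[0,0,0],0]
    - [0.4,[0,0,0],0]
    - [0.4,[0,0,0],0]

```text
time: 29.48
tool_pos: [0.5698, 0.0146, 0.245]
tool_rot: [0.0, 1.0, 0.016, -0.002]
wrist_force: [-1.0, -0.5, -1.7]
grip_width: 0.077
```

```bash
python3 hd.py; python3 -c "
from h import *
print(rel([.5701,.0137,.092]))"
```

```text
tilt deg x,y [0.02 0.15] pad top below tcp 26.4 120919
pad rect ((1.1564178466796875, -19.12712860107422), (183.90882873535156, 192.82720947265625), 89.97174072265625)
[0.56981645 0.01457493 0.24498689] [-1.04553071 -0.48652329 -1.70229074] 0.07713075360431608 1.8749857666338365
[ 0.05238617  0.03740842 15.34695948]
```

View pics/hd.png

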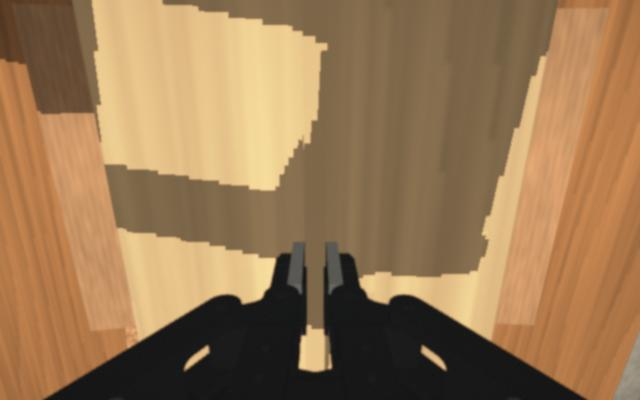

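The view shows the divider level in the jaws at (315,290), with the folded flaps at both sides (70,200) and (560,200). I'll lower it to just above the rim and check.

Emit:
drive_tool:
  moves:
    - [0.4,[0,0.2,2],0]
    - [0.4,[0,0,3],0]
    - [0.4,[0,0,3],0]
    - [0.4,[0,0,1.5],0]
    - [0.4,[0,0,0],0]
    - [0.4,[0,0,0],0]
    - [0.4,[0,0,0],0]

```text
time: 30.12
tool_pos: [0.5717, 0.0119, 0.1536]
tool_rot: [0.0, 1.0, 0.015, 0.001]
wrist_force: [0.6, -0.3, -2.1]
grip_width: 0.078
```

```bash
python3 - <<'E'
from h import *
s,r=st(); print(s["tool_pos"],s["wrist_force"],np.degrees(np.arctan2(r[1,0],r[0,0])),rel([.5696,.0127,.092]))
A=[]
for n in("scene","side"):
    c=manip.read_camera(n); A.append(c)
a=cv2.resize(A[0]["pixels"][130:290,210:370,::-1],(400,400)); b=cv2.resize(A[1]["pixels"][110:270,230:390,::-1],(400,400))
cv2.imwrite("pics/c5.png",np.hstack([a,b]))
yaw=np.radians(1.75); Rz=np.array([[np.cos(yaw),np.sin(yaw)],[-np.sin(yaw),np.cos(yaw)]])
for c in A:
    w=cloud(c); P=w[~np.isnan(w[...,0])]; L=(P[:,:2]-[.570,.0137])@Rz.T*1000; z=P[:,2]*1000
    k=(z>108)&(z<128)&(abs(L[:,0])<110)&(abs(L[:,1])<140); q=L[k]; k2=(z>98)&(z<106)&(abs(L[:,0])<115)&(abs(L[:,1])<140)
    print("divider pad ends",np.percentile(q,[.5,99.5],axis=0).round(1).tolist(),cv2.minAreaRect(q.astype(np.float32)),np.median(z[k]))
E
```

```text
[0.5717462  0.01188173 0.15361181] [ 0.63752896 -0.32533108 -2.05237298] 1.7430394490427306 [-0.2237221  -0.09067028  6.16073373]
divider pad ends [[-91.5, -120.9], [101.6, 119.8]] ((4.842628479003906, -0.5978240966796875), (243.91871643066406, 197.58677673339844), 89.772216796875) 125.43863311015795
divider pad ends [[-108.3, -123.6], [106.6, 120.1]] ((-0.8207550048828125, -2.09710693359375), (217.71987915039062, 244.58168029785156), 0.2204398810863495) 127.21232617311351
```

View pics/c5.png

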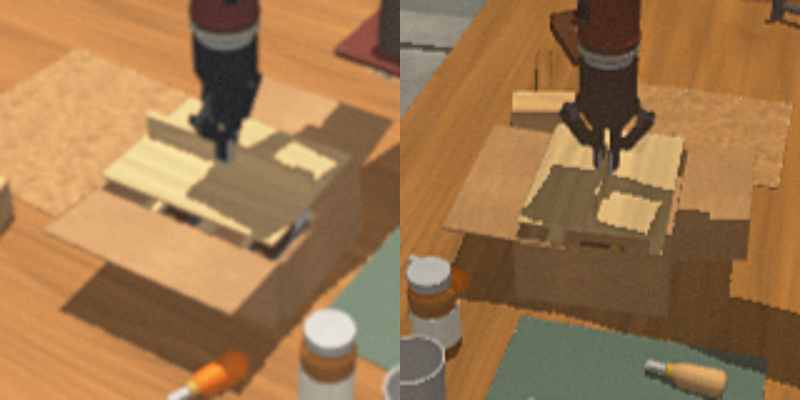

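The pad hovers over the opening, sitting about 2–3 mm far in x. I'll correct that and enter slowly.

Emit:
drive_tool:
  moves:
    - [0.4,[-0.2,0,0.5],0]
    - [0.4,[0,0,0.7],0]
    - [0.4,[0,0,0],0]
    - [0.4,[0,0,0],0]

```text
time: 30.55
tool_pos: [0.5683, 0.0129, 0.1396]
tool_rot: [-0.0, 1.0, 0.016, -0.001]
wrist_force: [-0.0, 0.1, -3.0]
grip_width: 0.073
```

```bash
python3 - <<'E'
from h import *
s,r=st(); print(s["tool_pos"],s["wrist_force"],np.degrees(np.arctan2(r[1,0],r[0,0])),rel([.5696,.0127,.092]))
c=manip.read_camera("scene")
yaw=np.radians(1.75); Rz=np.array([[np.cos(yaw),np.sin(yaw)],[-np.sin(yaw),np.cos(yaw)]])
w=cloud(c); P=w[~np.isnan(w[...,0])]; L=(P[:,:2]-[.570,.0137])@Rz.T*1000; z=P[:,2]*1000
h=np.histogram(z[(abs(L[:,0])<85)&(abs(L[:,1])<110)],np.arange(96,160,4)); print(h[0],h[1])
k=(z>107)&(z<124)&(abs(L[:,0])<110)&(abs(L[:,1])<140); q=L[k]
print("divider",np.percentile(q,[.5,99.5],axis=0).round(1).tolist(),np.median(z[k]))
k=(z>98)&(z<107)&(abs(L[:,0])<130)&(abs(L[:,1])<150); q=L[k]
a=q[(abs(q[:,0])<60)]; print("short wall rims y",np.percentile(a[a[:,1]<-100][:,1],[2,98]).round(1),np.percentile(a[a[:,1]>100][:,1],[2,98]).round(1))
a=q[(abs(q[:,1])<100)&(q[:,0]>80)]; print("far rim/flap from x",np.percentile(a[:,0],[1,5]).round(1))
a=q[(abs(q[:,1])<100)&(q[:,0]<-80)]; print("near rim x",np.percentile(a[:,0],[1,99]).round(1), len(a))
E
```

```text
[0.56826846 0.01286901 0.13963497] [-0.00985977  0.08718792 -3.04238773] 1.8089447769625662 [0.13886982 0.02202398 4.7633126 ]
[  0   0  20 976 713  50  56  57  64  61  71  66  96  16   8] [ 96 100 104 108 112 116 120 124 128 132 136 140 144 148 152 156]
divider [[-94.5, -119.9], [98.3, 120.9]] 111.65140903429466
short wall rims y [-134.9 -109.7] [122.8 133.3]
far rim/flap from x [ 94.6 100.9]
near rim x [-129.5 -105.1] 188
```

Emit:
drive_tool:
  moves:
    - [0.4,[0.1,0,0.7],0]
    - [0.4,[0,0,0.8],0]
    - [0.4,[0,0,0.8],0]
    - [0.4,[0,0,0.8],0]
    - [0.4,[0,0,0.6],0]
    - [0.4,[0,0,0.3],0]
    - [0.4,[0,0,0.2],0]
    - [0.4,[0,0,0],0]

```text
time: 31.27
tool_pos: [0.5696, 0.0128, 0.0977]
tool_rot: [-0.0, 1.0, 0.016, -0.0]
wrist_force: [-0.5, -0.3, -2.5]
grip_width: 0.075
```

Emit:
drive_tool:
  moves:
    - [0.4,[0,0,0.3],0]
    - [0.4,[0,0,0.2],0]
    - [0.4,[0,0,0.1],0]
    - [0.4,[0,0,0],0]
    - [0.4,[0,0,0],0]

```text
time: 31.68
tool_pos: [0.5699, 0.0127, 0.0924]
tool_rot: [0.0, 1.0, 0.016, 0.0]
wrist_force: [-0.4, 0.5, -1.8]
grip_width: 0.077
```

```bash
python3 hd.py
```

```text
tilt deg x,y [0.02 0.15] pad top below tcp 26.4 124930
pad rect ((0.37195587158203125, -19.270706176757812), (183.5536651611328, 202.98460388183594), 89.98318481445312)
[0.56993722 0.01274486 0.09241504] [-0.43278754  0.49712308 -1.75192673] 0.07715469202676092 1.7981712126604903
```

Emit:
drive_tool:
  moves:
    - [0.4,[0,0,0.1],0]
    - [0.4,[0,0,0.05],0]
    - [0.4,[0,0,0],0]
  squeeze: 20

```text
time: 31.98
tool_pos: [0.5702, 0.0127, 0.0919]
tool_rot: [0.0, 1.0, 0.016, 0.0]
wrist_force: [-2.7, 0.0, 3.4]
grip_width: 0.078
```

Emit:
drive_tool:
  moves:
    - [0.9,[0,0,0],0]
    - [1.2,[0,0,0],0]
    - [2,[0,0,0],0]
    - [3,[0,0,0],0]
    - [3,[0,0,-2],0]
    - [3,[0,0,-3],0]
    - [3,[0,0,-4],0]
    - [3,[0,0,-4],0]
    - [3,[0,0,-1],0]
    - [3,[0,0,0],0]
    - [3,[0,0,0],0]

```text
time: 32.9
tool_pos: [0.5703, 0.0127, 0.2314]
tool_rot: [0.0, 1.0, 0.016, 0.001]
wrist_force: [-0.6, -0.3, -1.1]
grip_width: 0.353
```

```bash
cat > dv.py <<'E'
from h import *
s,r=st(); c=manip.read_camera("wrist"); save(c,"dv.png"); w=cloud(c); P=w[~np.isnan(w[...,0])]
yaw=np.radians(1.75); Rz=np.array([[np.cos(yaw),np.sin(yaw)],[-np.sin(yaw),np.cos(yaw)]])
L=(P[:,:2]-[.570,.0137])@Rz.T*1000; z=P[:,2]*1000
k=(abs(L[:,0])<90)&(abs(L[:,0])>8)&(abs(L[:,1])<112)&(z<80); A=np.c_[L[k],np.ones(k.sum())]; f=np.linalg.lstsq(A,z[k],rcond=None)[0]
print("pad z",f[2].round(1),"tilt deg",np.degrees(f[:2]).round(2), "exp 66")
k=(z>92)&(z<108)&(abs(L[:,0])<30)&(abs(L[:,1])<122); print("rib",cv2.minAreaRect(L[k].astype(np.float32)),z[k].max() if k.any() else"", k.sum())
print(s["time"],s["tool_pos"])
E
python3 dv.py; python3 meas.py | grep gouge
```

```text
pad z 65.5 tilt deg [-0.02 -0.02] exp 66
rib ((1.2464532852172852, 0.6836929321289062), (8.00234317779541, 235.50022888183594), 0.015663350000977516) 101.51607481954656 3014
32.9 [0.57027357 0.0127055  0.23139454]
scene gouge1_center 0.76 [401.0, 257.0] 226 [0.513 0.334 0.008] [0.598 0.363 0.032] [0.55  0.347 0.025] [[555.0, 348.0], [31.0, 98.0], 87]
scene gouge1_center 0.68 [471.0, 295.0] 258 [0.504 0.535 0.006] [0.592 0.573 0.029] [0.566 0.553 0.022] [[546.0, 547.0], [103.0, 29.0], 21]
scene gouge1_center 0.65 [500.0, 241.0] 183 [0.283 0.559 0.001] [0.362 0.59  0.029] [0.322 0.577 0.022] [[327.0, 580.0], [93.0, 30.0], 14]
scene gouge1_center 0.56 [296.0, 278.0] 274 [0.751 0.115 0.005] [0.831 0.157 0.03 ] [0.785 0.138 0.021] [[791.0, 135.0], [28.0, 99.0], 72]
side gouge1_center 0.97 [281.0, 342.0] 392 [0.499 0.535 0.007] [0.582 0.574 0.031] [0.548 0.556 0.024] [[540.0, 548.0], [98.0, 27.0], 22]
side gouge1_center 0.86 [302.0, 278.0] 270 [0.501 0.332 0.004] [0.592 0.363 0.035] [0.534 0.351 0.026] [[548.0, 343.0], [29.0, 100.0], 76]
side gouge1_center 0.63 [373.0, 370.0] 454 [0.277 0.562 0.007] [0.364 0.59  0.031] [0.312 0.581 0.024] [[323.0, 577.0], [98.0, 29.0], 8]
side gouge1_center 0.49 [338.0, 299.0] 301 [0.381 0.392 0.009] [0.466 0.413 0.035] [0.415 0.407 0.026] [[425.0, 403.0], [94.0, 26.0], 4]
side gouge1_center 0.37 [255.0, 220.0] 47 [0.738 0.136 0.009] [0.756 0.157 0.032] [0.745 0.147 0.025] [[745.0, 147.0], [20.0, 23.0], 18]
```

The divider is seated level: pad top 65.5 mm and tilt 0.02°. Gouge 1 has been knocked to about (0.551, 0.346). I'll go over the tool mat and re-measure all the gouges.

Emit:
drive_tool:
  moves:
    - [4.5,[-0.8,-3.9,-0.6],0]
    - [4.5,[-0.8,-3.9,-0.6],0]
    - [4.5,[-0.8,-3.9,-0.6],0]
    - [4.5,[-0.8,-3.9,-0.6],0]
    - [4.5,[-0.8,-3.9,-0.6],0]
    - [4.5,[-0.8,-3.9,-0.6],0]
    - [4.5,[-0.8,-3.9,0],0]
    - [4.5,[-0.8,-3.9,0],0]
    - [4.5,[0,0,0],-7.1]
    - [4.5,[0,0,0],-7.1]
    - [4.5,[0,0,0],-7.1]
    - [4.5,[0,0,0],-7.1]
  squeeze: 30

```text
time: 35.05
tool_pos: [0.4958, 0.3231, 0.2667]
tool_rot: [0.0, 0.965, 0.264, -0.0]
wrist_force: [0.3, -0.7, 0.1]
grip_width: 0.528
```

Emit:
drive_tool:
  moves:
    - [4.5,[0,0,0],-7.1]
    - [4.5,[0,0,0],-7.1]
    - [4.5,[0,0,0],-7.1]
    - [4.5,[0,0,0],-7.1]
    - [4.5,[0,0,0],-7.1]
    - [4.5,[0,0,0],-7.1]
    - [4.5,[0,0,0],-7.1]
    - [4.5,[0,0,0],-7.1]
    - [4.5,[0,0,0],0]
    - [4.5,[0,0,0],0]

```text
time: 35.88
tool_pos: [0.4961, 0.3226, 0.2668]
tool_rot: [0.0, 0.727, 0.687, -0.0]
wrist_force: [-0.2, 0.4, -0.1]
grip_width: 0.525
```

```bash
cat > gg.py <<'E'
from h import *
def gouges(save_=None):
    s,r=st(); c=manip.read_camera("wrist"); w=cloud(c)
    if save_: save(c,save_)
    m=~np.isnan(w[...,0])&(w[...,2]>.014)&(w[...,2]<.05)&(w[...,0]>.34)&(w[...,0]<.66)&(w[...,1]>.19)&(w[...,1]<.455)
    m=cv2.morphologyEx(m.astype(np.uint8),cv2.MORPH_OPEN,np.ones((3,3),np.uint8))
    n,l,S,_=cv2.connectedComponentsWithStats(m)
    print("tool",s["tool_pos"].round(4) if hasattr(s["tool_pos"],"round") else s["tool_pos"],"jaw",np.degrees(np.arctan2(r[1,0],r[0,0])).round(2))
    for i in range(1,n):
        if S[i,4]<200: continue
        p=w[l==i]; q=p[:,:2]*1000
        t=q[p[:,2]>np.percentile(p[:,2],98)-.006]; 
        rr=cv2.minAreaRect(q.astype(np.float32)); b=cv2.boxPoints(rr); e=max((b[1]-b[0],b[2]-b[1]),key=np.linalg.norm); 
        u,d,v=np.linalg.svd(t-t.mean(0),full_matrices=False); ax=v[0]
        # blade direction: towards longer low part
        if (q.mean(0)-t.mean(0))@ax<0: ax=-ax
        pr=(q-t.mean(0))@ax; lo=pr.min(); ctr=t.mean(0)+ax*(lo+33)
        print(i,S[i,:4],"rect",np.round(rr[0]),np.round(rr[1]),"handle top",t.mean(0).round(1),"ctr(from butt)",ctr.round(1),"axis deg",np.degrees(np.arctan2(ax[1],ax[0])).round(1),"len",np.ptp(pr).round(),"ztop",np.percentile(p[:,2],98).round(3))
gouges("g0.png")
E
python3 gg.py
```

```text
tool [0.4961 0.3226 0.2668] jaw 86.79
1 [367  33  33 102] rect [427. 399.] [100.  32.] handle top [405.7 399.4] ctr(from butt) [410.1 400. ] axis deg 7.4 len 100.0 ztop 0.033
2 [227  37  32 102] rect [423. 252.] [ 31. 100.] handle top [401.6 255.2] ctr(from butt) [405.9 254.6] axis deg -8.1 len 100.0 ztop 0.033
3 [324 158  30  84] rect [551. 347.] [ 31. 101.] handle top [529.  347.6] ctr(from butt) [533.7 346.9] axis deg -8.8 len 101.0 ztop 0.033
```

View pics/g0.png

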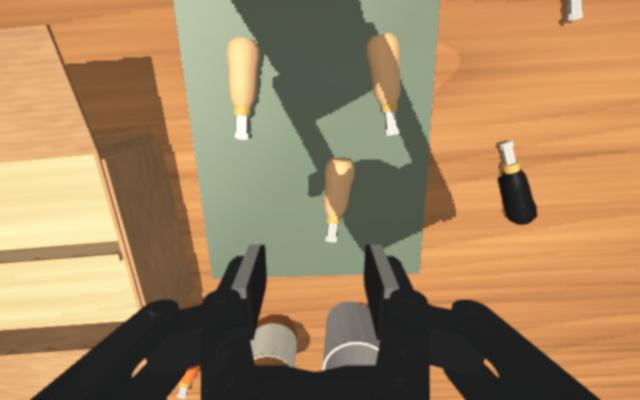

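The view shows three pale gouges on the mat at (243,85), (385,80) and (337,200). The black one at (515,185) is a decoy. I'll start with the nearest, at (0.534, 0.347).

Emit:
drive_tool:
  moves:
    - [4.5,[0,0,1],5.6]
    - [4.5,[1.5,1.7,2],0]
    - [4.5,[1.5,1.6,3],0]
    - [4.5,[0,0,4],0]
    - [4.5,[0,0,4],0]
    - [4.5,[0,0,4],0]
    - [4.5,[0,0,0],0]
    - [4.5,[0,0,0],0]
  squeeze: 30

```text
time: 36.6
tool_pos: [0.5311, 0.3463, 0.0842]
tool_rot: [-0.001, 0.759, 0.651, -0.003]
wrist_force: [-1.0, 0.5, 0.4]
grip_width: 0.527
```

```bash
python3 -c "
from gg import *
print(rel([.5337,.3469,.024]))"
```

```text
tool [0.5311 0.3463 0.0842] jaw 81.28
1 [ 59   0  74 149] rect [436. 254.] [28. 74.] handle top [417.7 254.6] ctr(from butt) [430.6 252. ] axis deg -11.1 len 75.0 ztop 0.032
2 [361   0  63 114] rect [447. 406.] [61. 26.] handle top [433.4 402.3] ctr(from butt) [446.1 408.5] axis deg 26.0 len 63.0 ztop 0.031
3 [288 169  56 150] rect [551. 344.] [ 32. 100.] handle top [528.1 348.3] ctr(from butt) [533.7 347.4] axis deg -9.0 len 101.0 ztop 0.033
[-0.05191496  0.03366418  6.36475458]
```

Emit:
drive_tool:
  moves:
    - [4.5,[0,0,3],0]
    - [4.5,[0,0,2],0]
    - [4.5,[0,0,0.8],0]
    - [4.5,[0,0,0.2],0]
    - [4.5,[0,0,0],0]
    - [2,[0,0,0],0]
    - [2,[0,0,0],0]
    - [2,[0,0,0],0]
    - [2,[0,0,0],0]
    - [2,[0,0,0],0]
  squeeze: 40

```text
time: 37.48
tool_pos: [0.5351, 0.3483, 0.0297]
tool_rot: [0.001, 0.758, 0.652, 0.002]
wrist_force: [-0.3, 0.6, 6.9]
grip_width: 0.317
```

Emit:
drive_tool:
  moves:
    - [2,[0,0,-1],0]
    - [2,[0,0,-3],0]
    - [2,[0,0,-4],0]
    - [2,[0,0,-4],0]
    - [2,[0,0,-4],0]
    - [2,[0,0,-3],0]
    - [2,[-2,-0.3,0],7.1]
    - [2,[0,0,0],7.1]
    - [2,[0,0,0],7.1]
    - [2,[0,0,0],7.1]
    - [2,[0,0,0],7.1]
    - [2,[0,0,0],7.1]

```text
time: 38.48
tool_pos: [0.5271, 0.3279, 0.2179]
tool_rot: [-0.0, 0.944, 0.329, 0.0]
wrist_force: [0.5, 0.8, -0.8]
grip_width: 0.321
```

Emit:
drive_tool:
  moves:
    - [2,[0,0,0],7.1]
    - [2,[0,0,0],7.1]
    - [2,[0,0,0],7.1]
    - [2,[0,0,0],7.1]
    - [2,[0,0,0],7.1]
    - [2,[0,0,0],0]
    - [2,[0,0,0],0]

```text
time: 39.07
tool_pos: [0.5272, 0.328, 0.2176]
tool_rot: [-0.0, 1.0, 0.031, 0.0]
wrist_force: [0.0, -0.2, -0.6]
grip_width: 0.318
```

```bash
cat > tgt.py <<'E'
from h import *
import sys
x,y=float(sys.argv[1]),float(sys.argv[2]); z=float(sys.argv[3])
s,r=st(); a=np.radians(1.75); c=np.array([.5708,.0140])  # divider rib centre measured
t=c+np.array([[np.cos(a),-np.sin(a)],[np.sin(a),np.cos(a)]])@[x,y]
j=np.degrees(np.arctan2(r[1,0],r[0,0])); print(s["time"],s["tool_pos"],"jaw",j.round(2),"grip",s["grip_width"],s["wrist_force"]); print("world",t,"rel now",rel([*t,z]).round(2))
# rel with jaw at 1.75
b=np.radians(1.75); d=(t-np.array(s["tool_pos"])[:2])*100; print("if jaw 1.75: x",(d@[np.cos(b),np.sin(b)]).round(2),"y",(d@[np.sin(b),-np.cos(b)]).round(2))
E
python3 tgt.py -.050 .055 .088
```

```text
39.0667 [0.52721855 0.32798869 0.21756641] jaw 3.51 grip 0.31826850938582085 [ 0.04634529 -0.15100013 -0.61423133]
world [0.5191437  0.06744742] rel now [-2.41 25.96 12.95]
if jaw 1.75: x -1.6 y 26.02
```

Held, with a grip of about 27 mm. I'll carry it to the near lane at carton-local (−50, +75) mm.

Emit:
drive_tool:
  moves:
    - [2,[0,0,0],1.8]
    - [2,[-0.2,2,0],0]
    - [2,[-0.3,4,0],0]
    - [2,[-0.3,4,0],0]
    - [2,[-0.3,4,0],0]
    - [2,[-0.3,4,0],0]
    - [2,[-0.2,4,0],0]
    - [2,[0,2,0],0]
    - [2,[0,0,3],0]
    - [2,[0,0,3],0]
    - [2,[0,0,0],0]
    - [2,[0,0,0],0]

```text
time: 40.07
tool_pos: [0.516, 0.0875, 0.1557]
tool_rot: [-0.0, 1.0, 0.014, -0.002]
wrist_force: [0.6, 0.7, -0.2]
grip_width: 0.317
```

```bash
python3 tgt.py -.050 .075 .0935
```

```text
40.0667 [0.51601633 0.08753655 0.15571744] jaw 1.62 grip 0.31707295956799764 [ 0.64724643  0.67805337 -0.16464175]
world [0.51853293 0.08743809] rel now [0.28 0.02 6.22]
if jaw 1.75: x 0.25 y 0.02
```

Emit:
drive_tool:
  moves:
    - [2,[0.2,0,1.5],0]
    - [2,[0,0,1.5],0]
    - [2,[0,0,1.2],0]
    - [2,[0,0,0.8],0]
    - [2,[0,0,0.5],0]
    - [2,[0,0,0.3],0]
    - [2,[0,0,0.2],0]
    - [2,[0,0,0.1],0]
    - [2,[0,0,0],0]
    - [2,[0,0,0],0]

```text
time: 40.9
tool_pos: [0.5199, 0.0877, 0.0963]
tool_rot: [0.0, 1.0, 0.013, 0.0]
wrist_force: [-0.0, -0.0, -1.3]
grip_width: 0.321
```

Emit:
drive_tool:
  moves:
    - [2,[0,0,0.2],0]
    - [2,[0,0,0.1],0]
    - [2,[0,0,0.05],0]
    - [2,[0,0,0],0]

```text
time: 41.23
tool_pos: [0.5197, 0.0877, 0.0927]
tool_rot: [0.0, 1.0, 0.013, 0.0]
wrist_force: [-1.2, 0.3, 3.6]
grip_width: 0.317
```

Emit:
drive_tool:
  moves:
    - [2.9,[0,0,0],0]
    - [3.4,[0,0,0],0]
    - [4,[0,0,0],0]
    - [4,[0,0,0],0]
    - [4,[0,0,-2],0]
    - [4,[0,0,-4],0]
    - [4,[0,0,-4],0]
    - [4,[0,0,-4],0]
    - [4,[0,0,0],0]
    - [4,[0,0,0],0]

```text
time: 42.07
tool_pos: [0.5216, 0.0878, 0.2358]
tool_rot: [-0.0, 1.0, 0.013, 0.004]
wrist_force: [-0.6, -0.6, 0.2]
grip_width: 0.469
```

```bash
cat > chk.py <<'E'
from h import *
s,r=st(); c=manip.read_camera("wrist"); save(c,"chk.png"); w=cloud(c); P=w[~np.isnan(w[...,0])]
yaw=np.radians(1.75); Rz=np.array([[np.cos(yaw),np.sin(yaw)],[-np.sin(yaw),np.cos(yaw)]])
g=(w[...,:2]-[.5708,.014])@Rz.T*1000; z=w[...,2]*1000
m=(~np.isnan(z)&(z>73)&(z<99)&(abs(abs(g[...,0])-50)<42)&(abs(g[...,1])<121)).astype(np.uint8)
n,l,S,_=cv2.connectedComponentsWithStats(m)
for i in range(1,n):
    if S[i,4]<150: continue
    q=g[l==i]; rr=cv2.minAreaRect(q.astype(np.float32)); print(np.round(rr[0],1),np.round(rr[1]),round(rr[2],1),"y",q[:,1].min().round(),q[:,1].max().round(),"ztop",np.percentile(z[l==i],98).round(1))
print(s["time"],s["tool_pos"],s["wrist_force"])
E
python3 chk.py
```

```text
[-47.3  61.4] [ 32. 100.] 0.5 y 11.0 112.0 ztop 96.2
42.0667 [0.52160727 0.08775217 0.23584317] [-0.58260226 -0.58484578  0.21402267]
```

The first gouge is flat in the near lane, spanning y 11–112. Next is the gouge at (0.406, 0.255).

Emit:
drive_tool:
  moves:
    - [4.5,[-2.2,-3.4,0],0]
    - [4.5,[-2.2,-3.4,0],0]
    - [4.5,[-2.2,-3.4,0],0]
    - [4.5,[-2.2,-3.4,0],0]
    - [4.5,[-2.2,-3.4,0],0]
    - [4.5,[0,0,1],-6.7]
    - [4.5,[0,0,1],-6.7]
    - [4.5,[0,0,1],-6.7]
    - [4.5,[0,0,1],-6.7]
    - [4.5,[0,0,1],-6.7]
    - [4.5,[0,0,1],-6.7]
    - [4.5,[0,0,1],-6.7]

```text
time: 43.12
tool_pos: [0.4035, 0.2541, 0.1594]
tool_rot: [-0.0, 0.911, 0.413, -0.002]
wrist_force: [0.4, -0.2, -0.1]
grip_width: 0.524
```

Emit:
drive_tool:
  moves:
    - [4.5,[0,0,1.5],-6.7]
    - [4.5,[0,0,1.5],-6.7]
    - [4.5,[0,0,1.5],-6.7]
    - [4.5,[0,0,1.5],-6.7]
    - [4.5,[0,0,1.5],-6.7]
    - [4.5,[0,0,0],0]
    - [4.5,[0,0,0],0]

```text
time: 43.7
tool_pos: [0.403, 0.2539, 0.085]
tool_rot: [-0.001, 0.756, 0.654, -0.003]
wrist_force: [-0.6, -0.6, 1.1]
grip_width: 0.524
```

```bash
python3 -c "
from gg import *
print(rel([.4059,.2546,.030]))"
```

```text
tool [0.403  0.2539 0.085 ] jaw 81.7
1 [528 137  68 157] rect [427. 402.] [101.  31.] handle top [403.9 398. ] ctr(from butt) [409.9 398.8] axis deg 7.7 len 101.0 ztop 0.033
2 [286 168  56 150] rect [423. 252.] [ 32. 101.] handle top [399.6 255. ] ctr(from butt) [405.5 254.2] axis deg -7.9 len 101.0 ztop 0.033
[0.05873175 0.18540411 5.62995676]
```

Emit:
drive_tool:
  moves:
    - [4.5,[0,0.2,3],0]
    - [4.5,[0,0,1.5],0]
    - [4.5,[0,0,0.7],0]
    - [4.5,[0,0,0.2],0]
    - [4.5,[0,0,0],0]
    - [2,[0,0,0],0]
    - [2,[0,0,0],0]
    - [2,[0,0,0],0]
    - [2,[0,0,0],0]
    - [2,[0,0,0],0]
  squeeze: 40

```text
time: 44.58
tool_pos: [0.4083, 0.2551, 0.0348]
tool_rot: [0.0, 0.755, 0.655, 0.001]
wrist_force: [-0.2, -0.4, 7.1]
grip_width: 0.315
```

Emit:
drive_tool:
  moves:
    - [2,[0,0,-1],0]
    - [2,[0,0,-3],0]
    - [2,[0,0,-4],0]
    - [2,[0,0,-4],0]
    - [2,[0,0,-4],0]
    - [2,[0,0,-3],0]
    - [2,[0,0,0],6.7]
    - [2,[0,0,0],6.7]
    - [2,[0,0,0],6.7]
    - [2,[0,0,0],6.7]
    - [2,[0,0,0],6.7]
    - [2,[0,0,0],6.7]

```text
time: 45.58
tool_pos: [0.4067, 0.2544, 0.2238]
tool_rot: [-0.0, 0.936, 0.353, -0.0]
wrist_force: [-0.4, 0.2, -1.2]
grip_width: 0.313
```

Emit:
drive_tool:
  moves:
    - [2,[0,0,0],6.6]
    - [2,[0,0,0],6.6]
    - [2,[0,0,0],6.6]
    - [2,[0,0,0],6.6]
    - [2,[0,0,0],6.6]
    - [2,[0,0,0],6.6]
    - [2,[0,0,0],0]
    - [2,[0,0,0],0]

```text
time: 46.25
tool_pos: [0.4069, 0.2544, 0.2236]
tool_rot: [-0.0, 1.0, 0.02, 0.0]
wrist_force: [0.2, 0.0, -0.7]
grip_width: 0.314
```

```bash
python3 tgt.py -.050 -.045 .0935
```

```text
46.25 [0.40687798 0.25441703 0.22363705] jaw 2.29 grip 0.31371783509033907 [ 0.16386995  0.01164983 -0.65697671]
world [ 0.52219755 -0.03250594] rel now [10.37 29.13 13.01]
if jaw 1.75: x 10.65 y 29.03
```

Emit:
drive_tool:
  moves:
    - [2,[1.2,3,0],0.5]
    - [2,[1.4,3.8,0],0]
    - [2,[1.4,3.8,0],0]
    - [2,[1.4,3.8,0],0]
    - [2,[1.4,3.8,0],0]
    - [2,[1.4,3.8,0],0]
    - [2,[1.4,3.8,0],0]
    - [2,[1,3.2,0],0]
    - [2,[0,0,3],0]
    - [2,[0,0,3],0]
    - [2,[0,0,0],0]
    - [2,[0,0,0],0]

```text
time: 47.25
tool_pos: [0.5197, -0.0321, 0.1619]
tool_rot: [-0.001, 1.0, 0.015, -0.002]
wrist_force: [0.4, -0.5, -0.4]
grip_width: 0.314
```

```bash
python3 tgt.py -.050 -.045 .098; python3 held.py | head -3; python3 - <<'E'
from h import *
s,r=st(); c=manip.read_camera("wrist"); w=cloud(c); P=w[~np.isnan(w[...,0])]; L=(P-s["tool_pos"])@r*1000
k=(abs(L[:,0])<17)&(abs(L[:,1])<75)&(abs(L[:,2])<32)&(L[:,2]>-12); q=L[k]
for y in range(-40,70,8):
    t=q[abs(q[:,1]-y)<2]; 
    if len(t)>5: print(y,len(t),"z",np.percentile(t[:,2],[2,50]).round(1))
E
```

```text
47.25 [ 0.51972641 -0.03205503  0.16185035] jaw 1.71 grip 0.31412631073728897 [ 0.41437711 -0.47389107 -0.4402909 ]
world [ 0.52219755 -0.03250594] rel now [0.28 0.06 6.38]
if jaw 1.75: x 0.25 y 0.05
-32 855 z [1.9 5.4]
-24 685 z [0.8 3.3]
-16 523 z [1.6 3.8]
-8 593 z [-10.7   4.7]
0 570 z [-10.2   4.8]
8 485 z [-8.7  5.2]
16 361 z [4.2 6.2]
24 173 z [5.8 7.7]
32 235 z [ 8.7 10.4]
40 15 z [14.  14.4]
48 115 z [13.9 14.9]
56 176 z [14.  15.2]Traceback (most recent call last):
  File "held.py", line 6, in <module>
    t=B[(B[:,0]>a)&(B[:,0]<b)]; print("tool-x band",a,b,"y ends",np.percentile(t[:,1],[.3,99.7]).round(1))
                                                                 ~~~~~~~~~~~~~^^^^^^^^^^^^^^^^^^
    return _quantile_unchecked(
        a, q, axis, out, overwrite_input, method, keepdims, weights)
    return _ureduce(a,
                    func=_quantile_ureduce_func,
    ...<5 lines>...
                    overwrite_input=overwrite_input,
                    method=method)
    r = func(a, **kwargs)
    result = _quantile(arr,
                       quantiles=q,
    ...<2 lines>...
                       out=out,
                       weights=wgt)
    slices_having_nans = np.isnan(arr[-1, ...])
                                  ~~~^^^^^^^^^
IndexError: index -1 is out of bounds for axis 0 with size 0
```

Emit:
drive_tool:
  moves:
    - [2,[0.2,0,1.5],0]
    - [2,[0,0,1.5],0]
    - [2,[0,0,1.2],0]
    - [2,[0,0,0.8],0]
    - [2,[0,0,0.5],0]
    - [2,[0,0,0.3],0]
    - [2,[0,0,0.1],0]
    - [2,[0,0,0],0]
    - [2,[0,0,0],0]

```text
time: 48.1
tool_pos: [0.5239, -0.0324, 0.1049]
tool_rot: [0.0, 1.0, 0.014, 0.0]
wrist_force: [-0.0, 0.3, -1.0]
grip_width: 0.311
```

Emit:
drive_tool:
  moves:
    - [2,[-0.1,0,0.3],0]
    - [2,[0,0,0.2],0]
    - [2,[0,0,0.1],0]
    - [2,[0,0,0.1],0]
    - [2,[0,0,0.1],0]
    - [2,[0,0,0],0]

```text
time: 48.6
tool_pos: [0.5223, -0.0323, 0.0978]
tool_rot: [-0.0, 1.0, 0.014, -0.0]
wrist_force: [-7.3, 1.6, 12.8]
grip_width: 0.319
```

Contact felt (12.8 N). Releasing.

Emit:
drive_tool:
  moves:
    - [2.9,[0,0,-0.05],0]
    - [3.4,[0,0,0],0]
    - [4,[0,0,0],0]
    - [4,[0,0,0],0]
    - [4,[0,0,-2],0]
    - [4,[0,0,-4],0]
    - [4,[0,0,-4],0]
    - [4,[0,0,-4],0]
    - [4,[0,0,0],0]
    - [4,[0,0,0],0]

```text
time: 49.43
tool_pos: [0.5244, -0.0327, 0.2401]
tool_rot: [0.001, 1.0, 0.014, 0.003]
wrist_force: [-0.3, -0.6, 0.1]
grip_width: 0.468
```

```bash
python3 chk.py
```

```text
[-48.6  51.4] [80. 31.] 89.0 y 11.0 92.0 ztop 95.1
[-49.3 -57.2] [100.  32.] 88.9 y -107.0 -7.0 ztop 96.3
49.4333 [ 0.52436822 -0.03271727  0.24011621] [-0.26652616 -0.59759592  0.07029201]
```

Both lie in the near lane and don't touch each other. Third gouge at (0.410, 0.3995).

Emit:
drive_tool:
  moves:
    - [4.5,[-0.9,-4,0],0]
    - [4.5,[-0.9,-4,0],0]
    - [4.5,[-0.9,-4,0],0]
    - [4.5,[-0.9,-4,0],0]
    - [4.5,[-0.9,-4,0],0]
    - [4.5,[-0.9,-4,0],0]
    - [4.5,[-0.9,-4,0],0]
    - [4.5,[-0.9,-4,0],0]
    - [4.5,[-1,-4,0],0]
    - [4.5,[-1,-4,0],0]
    - [4.5,[-1,-3.5,0],0]
    - [4.5,[0,0,0],-6.9]

```text
time: 50.48
tool_pos: [0.4045, 0.4043, 0.2339]
tool_rot: [-0.0, 0.997, 0.075, -0.002]
wrist_force: [-0.1, -0.4, 0.2]
grip_width: 0.528
```

Emit:
drive_tool:
  moves:
    - [4.5,[0,0,1],-6.9]
    - [4.5,[0,0,1],-6.9]
    - [4.5,[0,0,1],-6.9]
    - [4.5,[0,0,1],-6.9]
    - [4.5,[0,0,1],-6.9]
    - [4.5,[0,0,1],-6.9]
    - [4.5,[0,0,1],-6.9]
    - [4.5,[0,0,1],-6.9]
    - [4.5,[0,0,1],-6.9]
    - [4.5,[0,0,2],-6.9]
    - [4.5,[0,0,2],-6.9]
    - [4.5,[0,0,2],-6.9]

```text
time: 51.48
tool_pos: [0.4068, 0.3986, 0.0836]
tool_rot: [-0.0, 0.697, 0.717, -0.002]
wrist_force: [0.5, -0.1, -0.7]
grip_width: 0.529
```

Emit:
drive_tool:
  moves:
    - [4.5,[0,0,0],-6.3]
    - [4.5,[0,0,0],0]
    - [4.5,[0,0,0],0]

```text
time: 51.73
tool_pos: [0.4072, 0.3988, 0.0848]
tool_rot: [-0.0, 0.66, 0.751, -0.002]
wrist_force: [0.2, 0.3, 0.2]
grip_width: 0.528
```

```bash
python3 -c "
from gg import *
print(rel([.4100,.3993,.030]))"
```

```text
tool [0.4072 0.3988 0.0848] jaw 97.41
1 [289 168  55 150] rect [427. 403.] [101.  32.] handle top [404.  400.1] ctr(from butt) [410.  400.8] axis deg 7.0 len 101.0 ztop 0.033
[-0.02688474  0.22178691  5.58500037]
```

Emit:
drive_tool:
  moves:
    - [4.5,[0.1,0.2,3],0]
    - [4.5,[0,0,1.5],0]
    - [4.5,[0,0,0.7],0]
    - [4.5,[0,0,0.2],0]
    - [4.5,[0,0,0],0]
    - [2,[0,0,0],0]
    - [2,[0,0,0],0]
    - [2,[0,0,0],0]
    - [2,[0,0,0],0]
    - [2,[0,0,0],0]
  squeeze: 40

```text
time: 52.62
tool_pos: [0.4112, 0.4017, 0.0343]
tool_rot: [0.0, 0.659, 0.752, 0.001]
wrist_force: [-0.2, -1.0, 6.0]
grip_width: 0.315
```

Emit:
drive_tool:
  moves:
    - [2,[0,0,-1],0]
    - [2,[0,0,-3],0]
    - [2,[0,0,-4],0]
    - [2,[0,0,-4],0]
    - [2,[0,0,-4],0]
    - [2,[0,0,-3],0]
    - [2,[0,0,0],6.8]
    - [2,[0,0,0],6.8]
    - [2,[0,0,0],6.8]
    - [2,[0,0,0],6.8]
    - [2,[0,0,0],6.8]
    - [2,[0,0,0],6.8]

```text
time: 53.62
tool_pos: [0.4098, 0.4007, 0.2232]
tool_rot: [0.0, 0.881, 0.473, -0.0]
wrist_force: [-0.2, -0.3, -0.6]
grip_width: 0.316
```

Emit:
drive_tool:
  moves:
    - [2,[0,0,0],6.8]
    - [2,[0,0,0],6.8]
    - [2,[0,0,0],6.8]
    - [2,[0,0,0],6.8]
    - [2,[0,0,0],6.8]
    - [2,[0,0,0],6.8]
    - [2,[0,0,0],6.8]
    - [2,[0,0,0],7]
    - [2,[0,0,0],0]
    - [2,[0,0,0],0]

```text
time: 54.45
tool_pos: [0.4099, 0.4008, 0.223]
tool_rot: [0.0, 1.0, 0.021, -0.0]
wrist_force: [-0.5, -0.7, -0.5]
grip_width: 0.317
```

```bash
python3 tgt.py .050 .010 .0935
```

```text
54.45 [0.40993718 0.40077534 0.22302726] jaw 2.4 grip 0.3174177249440712 [-0.46065081 -0.71705546 -0.4865331 ]
world [0.62047129 0.02552226] rel now [19.46 38.37 12.95]
if jaw 1.75: x 19.9 y 38.15
```

Emit:
drive_tool:
  moves:
    - [2,[0,0,0],0.6]
    - [2,[1.8,3.4,0],0]
    - [2,[1.8,3.5,0],0]
    - [2,[1.8,3.5,0],0]
    - [2,[1.8,3.5,0],0]
    - [2,[1.8,3.5,0],0]
    - [2,[1.8,3.5,0],0]
    - [2,[1.8,3.5,0],0]
    - [2,[1.8,3.5,0],0]
    - [2,[1.8,3.5,0],0]
    - [2,[1.8,3.5,0],0]
    - [2,[1.8,3.2,0],0]

```text
time: 55.45
tool_pos: [0.6193, 0.0233, 0.2229]
tool_rot: [0.0, 1.0, 0.015, 0.0]
wrist_force: [0.5, 0.3, -0.8]
grip_width: 0.317
```

Emit:
drive_tool:
  moves:
    - [2,[0,0,3],0]
    - [2,[0,0,3],0]
    - [2,[0,0,0],0]
    - [2,[0,0,0],0]

```text
time: 55.78
tool_pos: [0.6169, 0.0256, 0.1608]
tool_rot: [-0.0, 1.0, 0.014, -0.003]
wrist_force: [-0.5, -0.8, -0.7]
grip_width: 0.314
```

```bash
python3 tgt.py .050 .010 .0975
```

```text
55.7833 [0.61691543 0.02563277 0.16075762] jaw 1.66 grip 0.3140316927578657 [-0.54006731 -0.78668472 -0.73076376]
world [0.62047129 0.02552226] rel now [0.39 0.03 6.32]
if jaw 1.75: x 0.36 y 0.02
```

Emit:
drive_tool:
  moves:
    - [2,[0.2,0,1.5],0]
    - [2,[0,0,1.5],0]
    - [2,[0,0,1.2],0]
    - [2,[0,0,0.8],0]
    - [2,[0,0,0.4],0]
    - [2,[0,0,0.3],0]
    - [2,[0,0,0],0]
    - [2,[0,0,0],0]

```text
time: 56.45
tool_pos: [0.6211, 0.0257, 0.1065]
tool_rot: [0.0, 1.0, 0.014, 0.0]
wrist_force: [-0.3, -0.6, -0.2]
grip_width: 0.315
```

Emit:
drive_tool:
  moves:
    - [2,[0,0,0.3],0]
    - [2,[0,0,0.3],0]
    - [2,[0,0,0.2],0]
    - [2,[0,0,0.1],0]
    - [2,[0,0,0],0]
    - [2,[0,0,0],0]

```text
time: 56.95
tool_pos: [0.6209, 0.0256, 0.0974]
tool_rot: [0.0, 1.0, 0.014, 0.0]
wrist_force: [-1.4, 0.3, 4.6]
grip_width: 0.315
```

Contact (4.6 N). I'll release, retreat, and do a final check.

Emit:
drive_tool:
  moves:
    - [2.9,[0,0,0],0]
    - [3.4,[0,0,0],0]
    - [4,[0,0,0],0]
    - [4,[0,0,0],0]
    - [4,[0,0,-2],0]
    - [4,[0,0,-4],0]
    - [4,[0,0,-4],0]
    - [4,[0,0,-4],0]
    - [4,[0,-3,-2],0]
    - [4,[-3,0,0],0]
    - [4,[0,0,0],0]
    - [4,[0,0,0],0]

```text
time: 57.95
tool_pos: [0.5889, 0.0552, 0.2567]
tool_rot: [0.0, 1.0, 0.014, -0.0]
wrist_force: [1.4, -0.8, -0.2]
grip_width: 0.465
```

```bash
python3 chk.py; python3 dv.py; python3 flap.py; python3 meas.py | grep -E "tin|oil|mallet"; python3 - <<'E'
from h import *
a=manip.read_camera("scene"); b=manip.read_camera("side"); c=manip.read_camera("wrist")
A=cv2.resize(a["pixels"][130:350,180:500,::-1],(400,275)); B=cv2.resize(b["pixels"][100:320,200:520,::-1],(400,275))
C=cv2.resize(c["pixels"][:,:,::-1],(440,275)); cv2.imwrite("pics/fin.png",np.vstack([np.hstack([A,B]),np.hstack([C,np.zeros((275,360,3),np.uint8)])]))
E
```

```text
[-47.4  61.5] [100.  31.] 89.1 y 11.0 111.0 ztop 96.2
[53.  -2.9] [ 32. 101.] 3.0 y -53.0 47.0 ztop 96.2
[-47.5 -29.7] [31. 46.] 3.4 y -54.0 -7.0 ztop 96.6
57.95 [0.58894623 0.0552087  0.25665821] [ 1.38294825 -0.79339295 -0.19242811]
pad z 65.6 tilt deg [-0.06  0.  ] exp 66
rib ((1.2309908866882324, 0.4648590087890625), (8.165937423706055, 235.619873046875), 0.010633079335093498) 101.90126573663971 2380
58.0 [0.58965471 0.05483304 0.25654677]
near 1832 [[0.372, -0.08, 0.103], [0.416, 0.03, 0.112], [0.459, 0.11, 0.121]] ang 171.25666225802865
far 2211 [[0.687, -0.083, 0.102], [0.73, 0.018, 0.107], [0.771, 0.109, 0.112]] ang 177.43849309480703
scene tin 0.73 [378.0, 294.0] 1002 [0.696 0.322 0.002] [0.767 0.389 0.084] [0.728 0.355 0.051] 
scene oil 0.7 [343.0, 278.0] 947 [0.728 0.234 0.008] [0.774 0.284 0.13 ] [0.764 0.264 0.091] 
scene mallet_center 0.65 [406.0, 250.0] 6401 [ 0.341  0.194 -0.003] [0.648 0.447 0.004] [0.506 0.332 0.001] 
scene mallet_center 0.59 [189.0, 214.0] 1463 [ 0.694 -0.474 -0.002] [ 0.805 -0.236  0.06 ] [ 0.773 -0.283  0.039] 
side tin 0.7 [233.0, 261.0] 788 [0.693 0.32  0.007] [0.761 0.39  0.086] [0.727 0.36  0.057] 
side tin 0.63 [355.0, 192.0] 1270 [ 0.373 -0.112  0.105] [0.462 0.134 0.122] [0.417 0.026 0.113] 
side oil 0.73 [242.0, 231.0] 655 [0.711 0.236 0.015] [0.762 0.283 0.132] [0.729 0.271 0.096] 
side mallet_center 0.8 [283.0, 155.0] 373 [ 0.681 -0.363  0.003] [ 0.798 -0.233  0.065] [ 0.743 -0.254  0.052]
```

View pics/fin.png

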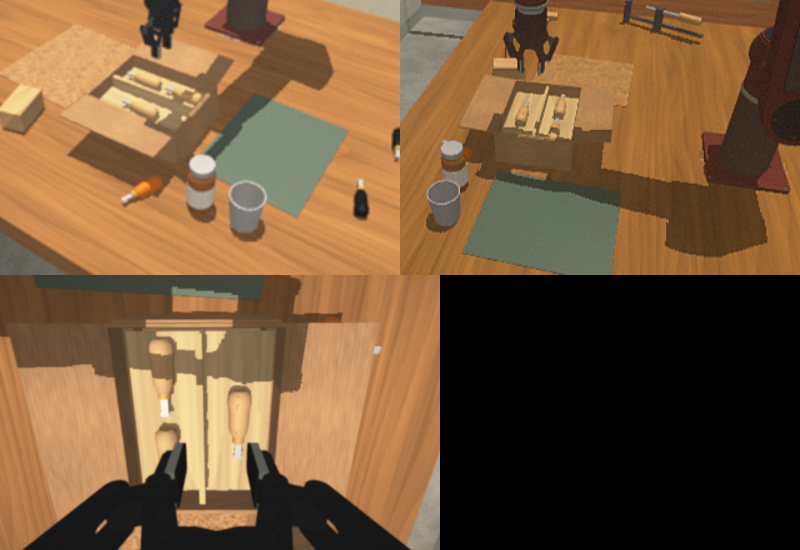

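The final picture shows the tool mat empty and both flaps folded back. The divider is level, with two gouges in the near lane at (163,375) and (167,440) and one in the far lane at (238,420). The jar, tin and mallet haven't moved, and the arm is clear. Handing in.

```bash
python3 -c "
from rig import manip
print(manip.sign_off())"
```

```text
the job is handed in; nothing more can be done
None
```

The tool set is packed in the order asked and handed in at 58 s on the robot's clock; no verdict was reported.

- **Flaps:** both long flaps are folded back outside, at about 171° (near) and 177° (far).
- **Planes:** only two were in the scene. They sit in cavity2 and cavity0, and each measured level right after release.
- **Divider:** it went in after the planes and is seated level. Its pad top measured 65.6 mm against an expected 66, with a tilt of at most 0.06°.
- **Gouges:** all three lie flat on the divider, two in the near lane and one in the far lane, not touching each other. One had been knocked aside on the mat during the run, so I measured it again before picking it up.
- **Bystanders:** the jar, mallet and tin still measured at their starting positions, within a few millimetres.

**First plane:** it did not go in cleanly. Its far end caught on the insert's rim, and the wrist force reached about 50–60 N, carried through the plane in the jaws. I lifted it a little, shifted it and pressed it level. It was never dropped, but the cavity2 placement was rougher than the others.

**Not fully seen:** in the last wrist view, the gripper partly hid the second gouge in the near lane. I measured it in full, flat and inside the lane, just after placing it.

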